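Snap a docking station into its desk cradle

TASK

Mount the silver docking station in the black cradle that is screwed to the desk. Lay it loosely on the slopes of the two blue spring clips, level, with the row of three USB sockets facing the robot's side of the desk, and let go of it; then push its two ends down from above, one after the other, until both clips have clicked over them and it sits level and locked. Use firm thumb pressure only - feel for the click and do not force it on against the cradle - and leave the other things on the desk where they are.

Things in the scene. Friction and masses are not known exactly. Their poses are not given: they have to be found in the camera images.
- dock_mid (a point): Centre of the loose docking station, 15 mm above its underside. Rigid silver box, 54 mm (its x) by 120 mm (its y) by 30 mm tall, 0.32 kg, flat dark rubber top, black socket panels on both long faces. Its -x face is the front. It starts flat on the desk, front roughly to the robot, turned up to 0.8 rad. Grip it across its 54 mm depth at mid-length.
- dock_front (a point): Middle of the station's front face (its -x face, 27 mm from its centre, 15 mm above its underside): three USB-A sockets with blue tongues, two small USB-C sockets, a green light. The rear has four larger sockets.
- tongue_left (a point): Underside of the tip of the black catch tongue at the foot of the station's +y end, 67 mm from its centre. The tongue sticks out 7 mm, is 40 mm wide and 6 mm thick, from the underside up; 134 mm over both tongues. Height over the desk: about 13.5 mm when locked (9 to 12 while only this end is in), about 27 mm when lying loose on the clip's slope.
- tongue_right (a point): The same at the -y end. One end can be clicked in before the other; the station then leans about 6 degrees. Push on its top about 44 mm from the middle, over the seat ribs; pushed in the middle it may jam with one end up.
- bracket: Black cradle fixed on the desk, 66 mm (x) by 168 mm (y); origin at the centre of its underside, z = 0; y along its length, -x its front, towards the robot. The station goes in with its axes parallel to the cradle's. Four guide posts, 35 mm tall with flared tops, stand 37 to 55 mm from mid-length, inner faces 28.5 mm either side of the centre line; between them the sides are open for fingers.
- bracket_seat (a point): Point on the cradle's vertical centre line, 13.5 mm above its underside: where the middle of the station's underside lies when locked (its top is then 43 to 44 mm above the desk). Two fixed rubber-topped cross ribs at y = -44 and +44 mm, 11.5 mm high, stop a harder push about 2 mm below this.
- spring_plate (a joint): Steel anti-rattle spring plate in the middle of the cradle, 30 x 52 mm, m pressed down: 0 when free, its top then 15.5 mm above the desk. It pushes up with 2.5 N when free, 7.5 N at 0.002 (station locked) and 12.5 N at 0.004 (station on the ribs), so an end that no clip holds does not stay down.
- clip_left (a joint): Bend of the blue cantilever clip at the cradle's +y end, rad: 0 straight, grows outward (limit 0.35). A tongue pushed down bends it to about 0.1 to 0.15 rad, taking some 8 to 20 N of push on that end, then passes the hook nose and the clip springs back to 0: the click. The tongue's underside is then 13.5 mm above the desk, and the spring plate keeps the tongue up against the nose.
- clip_right (a joint): The same for the mirrored clip at the cradle's -y end.
- hook_left (a point): Middle of the inner edge of the +y clip's hook nose, 64 mm from the cradle's centre, 19.5 mm above the desk. The nose has a flat underside and locks 3 mm over the tongue. Above it a slope leads outward from 64 mm (21.5 mm high) to 69.5 mm at the clip's top (32 mm high). The clip is 26 mm wide.
- hook_right (a point): The same on the -y clip.
- mouse: Black wireless mouse, 108 x 59 x 38 mm, loose; origin at the centre of its underside. Bystander.
- mug_mid (a point): Centre of the black and white mug, 81 mm across (116 mm with handle), 94 mm tall, loose; 47 mm above the desk. Bystander.
- calculator: Pocket calculator, 128 x 78 x 14 mm, lying flat, loose; origin at the centre of its underside. Bystander.
- screwdriver_grip (a point): Middle of the handle of the screwdriver used to mount the cradle, lying on the desk, loose. Bystander.

How it is judged:
On the way:
1. the docking station has been laid on both clips, loose and not yet pushed in, over the cradle, and let go (horizontal distance between dock_mid and bracket_seat below 0.012 m and z of tongue_left in the frame of bracket between 0.018 and 0.036 m and z of tongue_right in the frame of bracket between 0.018 and 0.036 m and contact force between each of the arm, the fingers and dock below 0.3 N), for 0.2 s.
At the end, for the whole second after the job is handed in: Both clips stand straight (bend under 0.06 rad) over the tongues; both tongue undersides are under 15.5 mm above the desk; the station's centre is within 5 mm of the cradle's centre line, its three USB-A sockets face the cradle's front, and it is released and at rest (value of joint each of clip_left, clip_right below 0.06 rad and z of each of tongue_left, tongue_right in the frame of bracket below 0.0155 m and horizontal distance between dock_mid and bracket_seat below 0.005 m and x of dock_front in the frame of bracket below -0.02 m and linear speed of dock below 0.02 m/s); the robot touches nothing.
It fails at once if the docking station is pressed on the cradle with more than 60 N (contact force between dock and bracket above 60 N).
It fails at once if the docking station falls off the desk or is tipped by more than 0.6 rad (height (world z) of dock_mid below -0.02 m or angle between dock_mid's own z axis and vertical above 0.6 rad).
It fails at once if the mouse, mug, calculator or screwdriver is moved by more than 20 mm (distance of any of mouse, mug_mid, calculator, screwdriver_grip from where it was at the start of the episode above 0.02 m).
It also fails if it takes over 58 s, if anything falls off the work surface, if the arm or the gripper's body presses on something with over 40 N, if the wrist force passes 120 N, or if a joint passes its speed limit or range.

ROBOT

A 7-joint arm with a two-finger parallel gripper is mounted at the origin on a cart in front of the work surface, level with it; the furniture and walls round the work are solid. World frame = base frame: x ahead of the robot, y to its left, z up, the work surface at z = 0. Lengths are in m, angles in rad, forces in N, time in s.
With the tool pointing down it reaches from about 0.4 to 0.875 m from the base axis. Payload 19.3 kg.
Tool frame: the origin (TCP) lies between the finger pads; the fingertips stand 11 mm ahead of it and the grasp point (between the pads) lies 8 mm behind it; z points along the fingers, y is the line along which they close (so a half turn about z gives the same grasp; the last joint's range is limited). The gripper opens to 85 mm and grips with 20 to 120 N. Pads are 22 mm wide; open, the fingers measure 114 mm over their backs; the gripper's body (76 mm by 85 mm) begins 54 mm behind the grasp point. The pads swing forward as they close: fully open they stand 13 mm farther back than shut.
Start: joints at [1.198, 0.521, -0.036, 1.599, 0.021, 1.021, -0.113], TCP at [0.186, -0.597, 0.242] pointing down, gripper open.
Joint ranges: [-2.91, 2.91], [-0.3, 2.13], [-1.5, 1.42], [0.17, 2.43], [-1.26, 4.41], [0.16, 1.93], [-2.52, 2.52]. Speed limits (rad/s): [1.89, 1.89, 2.39, 2.39, 3.01, 3.01, 3.01].

INTERFACE

Orientations are given as a rotation vector (axis times angle).
In Python, from workcell import arm, vision gives the robot as it stands. The module is installed in compiled form; this text tells all that it offers.
- The arm moves only by the tool apply_moves, never from a script. Its argument "plan" is a list of rows, each an object of numbers: "dx", "dy", "dz": the shift along the tool's x, y, z in m; "roll": the turn about the tool's z in degrees. In form: [{"dx": .., "dy": .., "dz": .., "roll": ..}, ...]. A call has 1 to 8 rows; each row shifts and turns the commanded pose from where the row before left it, along the tool's axes as they then stand; what a row does not reach is not made up. A row lasts 1/12 s, in which the tool goes at most 41.7 mm and 7.16 degrees, less where a joint would pass 70% of its speed; a pose out of reach is approached as far as the arm can. A call with a gripper value outside its range is refused whole. "claw" is the closure in counts, from 0 (fully open) to 255 (shut), set as the call begins (left out, the last holds). The fingers move at their own pace and stop on an object; "squeeze" is the grip in N (left out, the last holds). Time passes only in rows, so rows that do not move let the fingers close. It gives the time, the measured TCP pose, the force, the opening and the grip force at its end, in the units of the state.
- arm.get_state(): the state, without advancing time (a new reading comes with each control period).
- vision.camera(name): name is "scene" or "top"; returns a dict with "pixels" (384x512x3 uint8, red, green, blue), "fov_y" (degrees; the focal length in pixels is half the picture's height over the tangent of half this angle, whatever the lens; pixels are square), "cx", "cy" (the principal point, pixels), "D" ([k1, k2, p1, p2, k3] as OpenCV has them; the pictures are not rectified), "camera_from_world" (4x4, takes a point from world to camera coordinates). Camera axes: x right, y up, looking along -z (the intrinsics and any distortion apply to the point x, -y, -z); pixel columns grow to the right and rows downward; lengths in m; the calibration is good to about 2 mm. A picture is of the moment at which its call begins. There is no depth.
- arm.finish_job(): hands the job in; it is judged then, once.
The state is a dict: "time_s": time; "q": joint angles; "qd": joint speeds; "joint_torque": joint torques, N m; "eef_pos": TCP position; "orientation": TCP orientation; "ft_force": force on the tool from outside, world axes, zero at the start; "wrist_torque": the same for the moment, N m; "grip_width": finger opening in m; "gripper_force": force on a finger pad.
Only numpy, scipy, OpenCV 4.12 (cv2) and the standard library are available. Lean on these libraries where they do the work, as an engineer would, in place of code of your own. Each camera call takes 0.05 s, during which the arm holds its last target. There are 200 camera calls.

## Working session

There is one attempt and no reset: what is moved stays moved. The work goes in short steps, Python scripts to look and compute and a tool call to move; the robot and the scene stay as the last step left them, time stands still between calls to the robot, and variables do not carry over. Pictures are saved under pics/ and viewed, at most 10 in all, crops included, and the job is handed in when it is done.

Besides the shell and the picture viewer there is one more tool, called after "Emit:" as name(argument=value, ...) on one line, values as JSON. apply_moves: Moves the arm, as the interface text tells. Its arguments: {"type":"object","properties":{"plan":{"type":"array","items":{"type":"object","properties":{"dx":{"type":"number"},"dy":{"type":"number"},"dz":{"type":"number"},"roll":{"type":"number"}}}},"claw":{"type":"number"},"squeeze":{"type":"number"}},"required":["plan"]}

```bash
mkdir -p pics; cat > h.py <<'E'
import numpy as np, cv2
from workcell import arm, vision
def cam(n):
    c=vision.camera(n); p=c["pixels"]; f=p.shape[0]/2/np.tan(np.radians(c["fov_y"])/2)
    c["K"]=np.array([[f,0,c["cx"]],[0,f,c["cy"]],[0,0,1.]]); c["T"]=np.array(c["camera_from_world"]); c["D"]=np.array(c["D"],float)
    return c
S=np.diag([1,-1,-1.])
def proj(c,P):
    P=np.atleast_2d(P)@c["T"][:3,:3].T+c["T"][:3,3]
    return cv2.projectPoints((P@S).reshape(-1,1,3),np.zeros(3),np.zeros(3),c["K"],c["D"])[0][:,0]
def ray(c,uv):
    u=cv2.undistortPoints(np.array(uv,float).reshape(-1,1,2),c["K"],c["D"])[:,0]
    d=np.c_[u,np.ones(len(u))]@S@c["T"][:3,:3]; o=-c["T"][:3,:3].T@c["T"][:3,3]
    return o,d
def onz(c,uv,z):
    o,d=ray(c,uv); return o+d*((z-o[2])/d[:,2])[:,None]
def save(c,n,box=None,s=1):
    p=c["pixels"][:,:,::-1]
    if box: p=p[box[1]:box[3],box[0]:box[2]]
    cv2.imwrite("pics/"+n+".png",cv2.resize(p,None,fx=s,fy=s,interpolation=cv2.INTER_CUBIC))
E
python3 - <<'E'
from h import *
for n in("scene","top"):
    c=cam(n); save(c,n+"0",s=1.5); print(n,c["fov_y"],c["D"],c["cx"],c["cy"],c["T"].round(3).tolist())
print(arm.get_state())
E
```

```text
scene 49.742890095151544 [-0.13388792  0.          0.          0.          0.        ] 250.0558237354952 188.49650043153267 [[-0.791, -0.612, 0.003, 0.421], [0.356, -0.456, 0.815, -0.255], [-0.497, 0.646, 0.579, -1.185], [0.0, 0.0, 0.0, 1.0]]
top 51.264073122627906 [0.00292485 0.         0.         0.         0.        ] 256.6826339090563 188.04525971245255 [[0.027, -0.999, 0.035, -0.034], [0.982, 0.033, 0.184, -0.536], [-0.185, 0.03, 0.982, -1.125], [0.0, 0.0, 0.0, 1.0]]
{'time_s': 0.1, 'q': array([ 1.19780737,  0.52194394, -0.03629813,  1.59991648,  0.02117089,
        1.02109163, -0.11280085]), 'qd': array([-8.99375784e-04, -7.81426953e-05, -5.22998294e-04, -1.89009757e-03,
        2.30593866e-04,  5.73869466e-04,  1.26496071e-04]), 'joint_torque': array([ 3.28642484e-03, -9.28497362e+01,  1.98410198e+00, -3.70530510e+01,
        1.81732723e-02,  5.38479828e-03,  1.17917648e-04]), 'eef_pos': array([ 0.18624504, -0.59632088,  0.24180249]), 'orientation': array([-3.10472750e+00, -4.73578656e-01,  3.18738693e-04]), 'ft_force': array([ 0.64679583, -0.11080656, -0.30957164]), 'wrist_torque': array([-0.02329003,  0.01372819,  0.01168793]), 'gripper_force': 0.0, 'grip_width': 0.08546230676589199}
```

View pics/scene0.png

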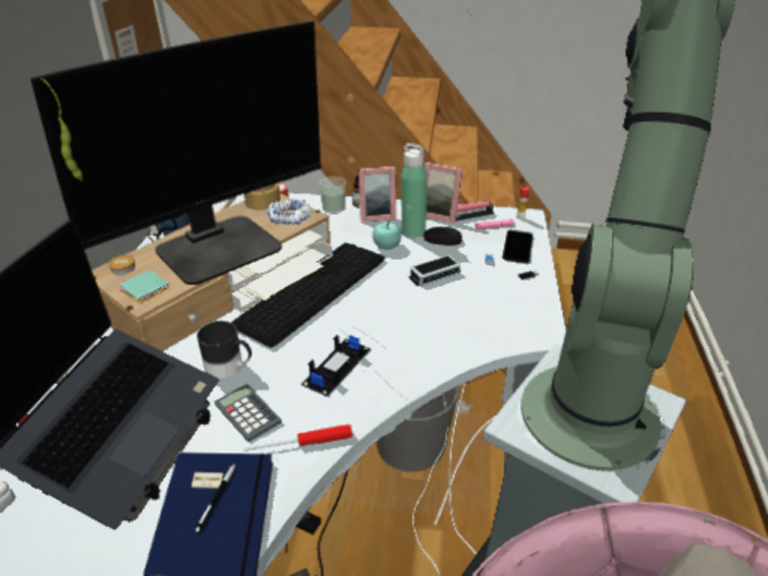

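View pics/top0.png

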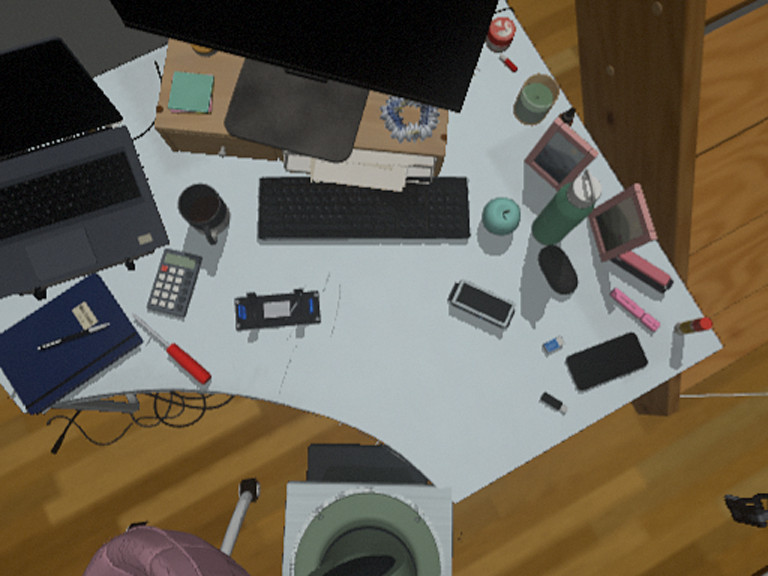

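The top view shows the cradle at (277,309) and the station at (482,303); in the scene view they are at (337,365) and (435,270), all at 1.5x scale. The mouse sits right of the station at about (558,270) in top. Next I'll zoom in on both objects in both views.

```bash
python3 - <<'E'
from h import *
s=cam("scene");t=cam("top")
def cr(c,x,y): return cv2.resize(c["pixels"][y:y+50,x:x+66,::-1],(396,300),interpolation=cv2.INTER_CUBIC)
b=[(s,195,215),(t,152,180),(s,258,156),(t,288,177)]
I=[cr(*k) for k in b]
cv2.imwrite("pics/q.png",np.vstack([np.hstack(I[:2]),np.hstack(I[2:])]))
E
```

```text
(no output)
```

View pics/q.png

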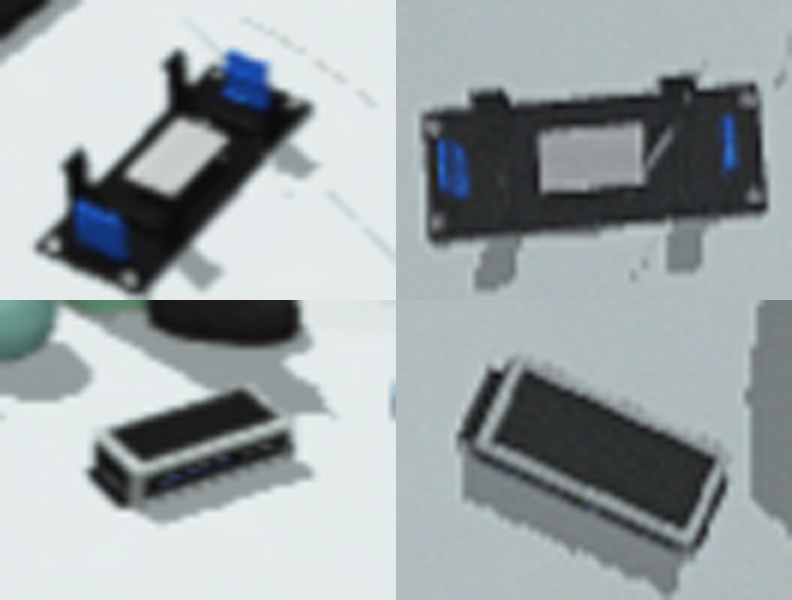

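The four crops show the cradle in the upper row and the station in the lower row, with scene on the left and top on the right. The blue USB row is on the station's near (robot-side) face in both views. The top-face corners read (135,470), (95,430), (240,388), (292,430) in scene and (478,448), (512,355), (728,457), (690,545) in top. I'll fit poses from both views.

```bash
cat > fit.py <<'E'
from h import *
from scipy.optimize import least_squares
def px(p,ox,oy,ax,ay): 
    p=np.array(p,float); return (p-[ox,oy]+.5)/6-.5+[ax,ay]
def fit(model,obs,x0):
    # obs: list of (cam,pixels); params x,y,z,yaw
    def place(p):
        c,s=np.cos(p[3]),np.sin(p[3]); return model@np.array([[c,s,0],[-s,c,0],[0,0,1]])+p[:3]
    def r(p): return np.concatenate([(proj(c,place(p))-u)[np.isfinite(u[:,0])].ravel() for c,u in obs])
    s=least_squares(r,x0,loss="soft_l1"); return s.x,r(s.x)
E
python3 - <<'E'
from fit import *
s=cam("scene");t=cam("top")
# dock top corners order: (-x,+y),(+x,+y),(+x,-y),(-x,-y)
M=np.array([[-27,60,0],[27,60,0],[27,-60,0],[-27,-60,0]])/1e3
ds=px([(135,470),(95,430),(240,388),(292,430)],0,300,258,156)
dt=px([(478,448),(512,355),(728,457),(690,545)],396,300,288,177)
for o in([(s,ds),(t,dt)],[(s,ds)],[(t,dt)]):
    p,r=fit(M,o,[.6,-.3,.03,0.]); print("dock",p.round(4),r.round(1))
B=np.array([[-33,84,0],[33,84,0],[33,-84,0],[-33,-84,0]])/1e3
bt=px([(430,242),(424,113),(757,85),(767,207)],396,0,152,180)
bs=px([(146,292),(36,245),(215,65),(313,103)],0,0,195,215)
for o in([(s,bs),(t,bt)],[(s,bs)],[(t,bt)]):
    p,r=fit(B,o,[.5,.1,.005,0.]); print("brk",p.round(4),r.round(1))
E
```

```text
dock [ 0.5073 -0.2148  0.0231 -0.4073] [ 0.3  1.3 -0.8  0.8  1.4 -0.5  0.8 -0.7 -1.4 -0.2  0.1 -0.7  0.5 -0.9
 -0.   0.6]
dock [ 0.5584 -0.2965 -0.04   -0.4443] [-0.   0.3 -0.1  0.2  0.9  0.  -0.7 -0.5]
dock [ 0.5127 -0.223  -0.0153 -0.4047] [-0.5  0.2  0.8  0.1  0.1 -0.7 -0.3  0.3]
brk [0.4815 0.1959 0.0013 0.1285] [-0.5  0.4 -0.2  0.2 -0.3 -0.6  0.5 -0.2  0.2  0.3 -0.1  0.1  0.1 -0.5
  0.2  0.7]
brk [ 0.4938  0.1817 -0.0164  0.1269] [-0.3  0.1  0.4  0.  -0.3 -0.2  0.2  0.1]
brk [ 0.4828  0.1973 -0.0054  0.127 ] [ 0.2  0.   0.  -0.1 -0.1 -0.5 -0.1  0.6]
```

```bash
python3 - <<'E'
from fit import *
s=cam("scene");t=cam("top")
M=np.array([[-27,60,0],[27,60,0],[27,-60,0],[-27,-60,0]])/1e3
ds=px([(135,470),(95,430),(240,388),(292,430)],0,300,258,156)
dt=px([(478,448),(512,355),(728,457),(690,545)],396,300,288,177)
for k in (.95,.97):
  p,r=fit(M*k,[(s,ds),(t,dt)],[.6,-.3,.03,0.]); print("dock",k,p.round(4),r.round(1))
p,r=fit(M*.96+[0,0,.03],[(t,dt)],[.6,-.3,0,0.])
# top ray at z .03 ; scene ray at z=.03
for c,u in((s,ds),(t,dt)): 
  P=onz(c,u,.03);print(P.round(4).tolist(),P.mean(0).round(4), np.linalg.norm(P-np.roll(P,-1,0),axis=1).round(4))
bt=px([(430,242),(424,113),(757,85),(767,207)],396,0,152,180)
bs=px([(146,292),(36,245),(215,65),(313,103)],0,0,195,215)
for c,u in((s,bs),(t,bt)): 
  P=onz(c,u,.003);print(P.round(4).tolist(),P.mean(0).round(4), np.linalg.norm(P-np.roll(P,-1,0),axis=1).round(4))
print(proj(t,[.49,-.21,0]),arm.get_state()["time_s"])
E
```

```text
dock 0.95 [ 0.5072 -0.2148  0.0242 -0.4151] [ 0.7  0.6  0.1  0.4  1.1 -0.3  0.  -0.8 -0.2 -0.3  1.   0.  -0.5 -0.8
 -0.8 -0.1]
dock 0.97 [ 0.5073 -0.2149  0.0237 -0.4102] [ 0.5  0.9 -0.2  0.6  1.2 -0.4  0.3 -0.8 -0.6 -0.2  0.7 -0.2 -0.  -0.9
 -0.5  0.1]
[[0.5065, -0.147, 0.03], [0.5509, -0.1679, 0.03], [0.5054, -0.265, 0.03], [0.4537, -0.2441, 0.03]] [ 0.5041 -0.206   0.03  ] [0.0491 0.1073 0.0558 0.1105]
[[0.5049, -0.1521, 0.03], [0.5525, -0.1689, 0.03], [0.5044, -0.2772, 0.03], [0.4598, -0.2578, 0.03]] [ 0.5054 -0.214   0.03  ] [0.0505 0.1185 0.0487 0.1148]
[[0.4368, 0.2738, 0.003], [0.5022, 0.2835, 0.003], [0.5209, 0.1199, 0.003], [0.4589, 0.1115, 0.003]] [0.4797 0.1972 0.003 ] [0.0662 0.1646 0.0625 0.1638]
[[0.4386, 0.2752, 0.003], [0.5034, 0.2829, 0.003], [0.5232, 0.117, 0.003], [0.4614, 0.109, 0.003]] [0.4816 0.196  0.003 ] [0.0652 0.1671 0.0623 0.1677]
[[318.67416159 208.15968426]] 0.4
```

```bash
cat > plan.py <<'E'
import sys
from h import *
from scipy.spatial.transform import Rotation as R
# usage: plan.py x y z yaw_tool_y : rows from present pose, equal world steps, roll spread
x,y,z,yaw=map(float,sys.argv[1:5])
st=arm.get_state(); m=R.from_rotvec(st["orientation"]).as_matrix(); p=st["eef_pos"]
a=np.arctan2(m[1,1],m[0,1]); d=(yaw-a+np.pi/2)%np.pi-np.pi/2; D=np.array([x,y,z])-p
n=int(max(np.ceil(np.linalg.norm(D)/.040),np.ceil(abs(np.degrees(d))/7),1))
print("pos",p.round(4),"yaw",a.round(4),"tilt",m[2,2].round(5),"F",st["ft_force"].round(1),"grip",st["grip_width"].round(4),st["gripper_force"],"t",st["time_s"])
print("n",n,"roll/row",-np.degrees(d/n).round(2))
for i in range(n):
    t=a+d*i/n; Y=np.array([np.cos(t),np.sin(t)]); X=np.array([-Y[1],Y[0]])  # z down: x = y cross z
    X=np.array([Y[1]*-1,Y[0]]) 
    if X@m[:2,0]*(1)<0 and abs(d*i/n)<1: X=-X
    v=D[:2]/n; print({"dx":round(float(X@v),4),"dy":round(float(Y@v),4),"dz":round(float(-D[2]/n),4)})
E
python3 plan.py 0.505 -0.213 0.15 -0.41
```

```text
Traceback (most recent call last):
  File "plan.py", line 9, in <module>
    print("pos",p.round(4),"yaw",a.round(4),"tilt",m[2,2].round(5),"F",st["ft_force"].round(1),"grip",st["grip_width"].round(4),st["gripper_force"],"t",st["time_s"])
                                                                                                      ^^^^^^^^^^^^^^^^^^^^^^
AttributeError: 'float' object has no attribute 'round'
```

```bash
sed -i 's/st\["grip_width"\].round(4)/round(st["grip_width"],4)/; /X=np.array(\[Y\[1\]\*-1/d; /if X@m/d' plan.py
python3 plan.py 0.505 -0.213 0.15 -0.41
```

```text
pos [ 0.1863 -0.5965  0.2422] yaw -1.268 tilt -1.0 F [0.3 0.2 0.3] grip 0.0854 0.0 t 0.4
n 13 roll/row -3.78
{'dx': 0.0322, 'dy': -0.0209, 'dz': 0.0071}
{'dx': 0.0335, 'dy': -0.0187, 'dz': 0.0071}
{'dx': 0.0347, 'dy': -0.0164, 'dz': 0.0071}
{'dx': 0.0357, 'dy': -0.0141, 'dz': 0.0071}
{'dx': 0.0365, 'dy': -0.0117, 'dz': 0.0071}
{'dx': 0.0372, 'dy': -0.0093, 'dz': 0.0071}
{'dx': 0.0377, 'dy': -0.0068, 'dz': 0.0071}
{'dx': 0.0381, 'dy': -0.0043, 'dz': 0.0071}
{'dx': 0.0383, 'dy': -0.0018, 'dz': 0.0071}
{'dx': 0.0383, 'dy': 0.0007, 'dz': 0.0071}
{'dx': 0.0382, 'dy': 0.0033, 'dz': 0.0071}
{'dx': 0.0379, 'dy': 0.0058, 'dz': 0.0071}
{'dx': 0.0375, 'dy': 0.0083, 'dz': 0.0071}
```

Emit:
apply_moves(plan=[{"dx": 0.032,"dy": -0.021,"dz": 0.004,"roll": -3.8},{"dx": 0.033,"dy": -0.019,"dz": 0.004,"roll": -3.8},{"dx": 0.035,"dy": -0.016,"dz": 0.004,"roll": -3.8},{"dx": 0.036,"dy": -0.014,"dz": 0.004,"roll": -3.8},{"dx": 0.036,"dy": -0.012,"dz": 0.004,"roll": -3.8},{"dx": 0.037,"dy": -0.009,"dz": 0.004,"roll": -3.8},{"dx": 0.038,"dy": -0.007,"dz": 0.004,"roll": -3.8},{"dx": 0.038,"dy": -0.004,"dz": 0.004,"roll": -3.8}], claw=0)

```text
time_s: 1.07
eef_pos: [0.3827, -0.3592, 0.2104]
orientation: [2.87, 1.276, 0.0]
ft_force: [1.8, -0.4, 0.4]
grip_width: 0.0856
gripper_force: 0.0
```

Emit:
apply_moves(plan=[{"dx": 0.038,"dy": -0.002,"dz": 0.01,"roll": -3.8},{"dx": 0.038,"dy": 0.001,"dz": 0.01,"roll": -3.8},{"dx": 0.038,"dy": 0.003,"dz": 0.01,"roll": -3.8},{"dx": 0.038,"dy": 0.006,"dz": 0.01,"roll": -3.8},{"dx": 0.037,"dy": 0.008,"dz": 0.01,"roll": -3.8},{"dx": 0},{"dx": 0}])

```text
invalid input
```

```bash
python3 plan.py 0.505 -0.213 0.15 -0.41; python3 - <<'E'
from h import *
s=cam("scene");t=cam("top")
def cr(c,x,y): return cv2.resize(c["pixels"][y:y+75,x:x+99,::-1],(396,300),interpolation=cv2.INTER_CUBIC)
cv2.imwrite("pics/g.png",np.hstack([cr(s,240,130),cr(t,272,160)]))
E
```

```text
pos [ 0.3827 -0.3592  0.2104] yaw -0.7343 tilt -1.0 F [ 1.8 -0.4  0.4] grip 0.0856 0.0 t 1.0667
n 5 roll/row -3.72
{'dx': 0.0381, 'dy': -0.0014, 'dz': 0.0121}
{'dx': 0.0381, 'dy': 0.001, 'dz': 0.0121}
{'dx': 0.0379, 'dy': 0.0035, 'dz': 0.0121}
{'dx': 0.0376, 'dy': 0.006, 'dz': 0.0121}
{'dx': 0.0372, 'dy': 0.0084, 'dz': 0.0121}
```

View pics/g.png

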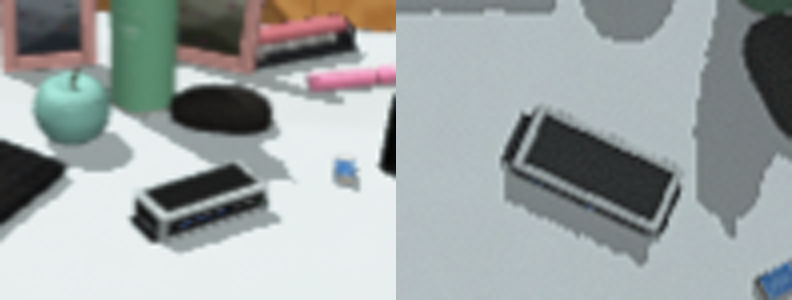

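The second move was refused, probably because its hold rows were incomplete. The pictures show the station untouched at scene (200,200) and top (595,170), with the arm not yet over it.

Emit:
apply_moves(plan=[{"dx": 0.038,"dy": -0.001,"dz": 0.012,"roll": -3.7},{"dx": 0.038,"dy": 0.001,"dz": 0.012,"roll": -3.7},{"dx": 0.038,"dy": 0.003,"dz": 0.012,"roll": -3.7},{"dx": 0.038,"dy": 0.006,"dz": 0.012,"roll": -3.7},{"dx": 0.037,"dy": 0.008,"dz": 0.012,"roll": -3.7},{"dx": 0,"dy": 0,"dz": 0,"roll": 0},{"dx": 0,"dy": 0,"dz": 0,"roll": 0}])

```text
time_s: 1.75
eef_pos: [0.5051, -0.2126, 0.1495]
orientation: [-2.627, -1.721, -0.0]
ft_force: [0.1, -1.2, -0.4]
grip_width: 0.0854
gripper_force: 0.0
```

```bash
python3 plan.py 0.505 -0.213 0.05 -0.41; python3 - <<'E'
from h import *
s=cam("scene");t=cam("top")
def cr(c,x,y): return cv2.resize(c["pixels"][y:y+75,x:x+99,::-1],(396,300),interpolation=cv2.INTER_CUBIC)
cv2.imwrite("pics/g2.png",np.hstack([cr(s,240,130),cr(t,272,160)]))
E
```

```text
pos [ 0.5051 -0.2126  0.1495] yaw -0.4107 tilt -1.0 F [ 0.1 -1.2 -0.4] grip 0.0854 0.0 t 1.75
n 3 roll/row -0.01
{'dx': -0.0001, 'dy': 0.0, 'dz': 0.0332}
{'dx': -0.0001, 'dy': 0.0, 'dz': 0.0332}
{'dx': -0.0001, 'dy': 0.0, 'dz': 0.0332}
```

View pics/g2.png

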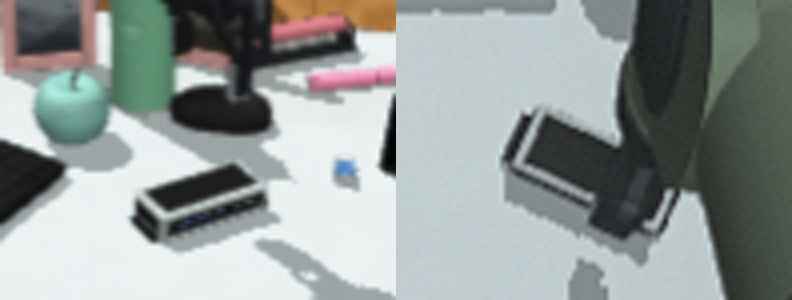

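Scene shows the gripper over the station's far side and the station undisturbed; in top the fingers straddle it near (630,190), consistent with parallax. Next: descend and grip.

Emit:
apply_moves(plan=[{"dx": 0,"dy": 0,"dz": 0.035,"roll": 0},{"dx": 0,"dy": 0,"dz": 0.035,"roll": 0},{"dx": 0,"dy": 0,"dz": 0.025,"roll": 0},{"dx": 0,"dy": 0,"dz": 0.02,"roll": 0},{"dx": 0,"dy": 0,"dz": 0.01,"roll": 0},{"dx": 0,"dy": 0,"dz": 0.01,"roll": 0},{"dx": 0,"dy": 0,"dz": 0,"roll": 0}])

```text
time_s: 2.43
eef_pos: [0.5036, -0.2153, 0.0145]
orientation: [-2.631, -1.715, 0.001]
ft_force: [-0.9, -0.1, 0.7]
grip_width: 0.0853
gripper_force: 0.0
```

Emit:
apply_moves(plan=[{"dx": 0,"dy": 0,"dz": 0,"roll": 0},{"dx": 0,"dy": 0,"dz": 0,"roll": 0},{"dx": 0,"dy": 0,"dz": 0,"roll": 0},{"dx": 0,"dy": 0,"dz": 0,"roll": 0},{"dx": 0,"dy": 0,"dz": 0,"roll": 0},{"dx": 0,"dy": 0,"dz": 0,"roll": 0},{"dx": 0,"dy": 0,"dz": 0,"roll": 0}], claw=130, squeeze=30)

```text
time_s: 3.02
eef_pos: [0.5049, -0.2152, 0.0166]
orientation: [2.63, 1.716, 0.002]
ft_force: [-0.8, 0.5, 7.9]
grip_width: 0.0539
gripper_force: 31.2
```

Emit:
apply_moves(plan=[{"dx": 0,"dy": 0,"dz": -0.005,"roll": 0},{"dx": 0,"dy": 0,"dz": -0.015,"roll": 0},{"dx": 0,"dy": 0,"dz": -0.03,"roll": 0},{"dx": 0,"dy": 0,"dz": -0.03,"roll": 0},{"dx": 0,"dy": 0,"dz": -0.03,"roll": 0},{"dx": 0,"dy": 0,"dz": 0,"roll": 0},{"dx": 0,"dy": 0,"dz": 0,"roll": 0}])

```text
time_s: 3.6
eef_pos: [0.5048, -0.2153, 0.1271]
orientation: [2.629, 1.715, 0.003]
ft_force: [0.5, -0.3, -5.1]
grip_width: 0.0534
gripper_force: 33.9
```

```bash
python3 plan.py 0.4815 0.196 0.12 0.128
```

```text
pos [ 0.5048 -0.2153  0.1271] yaw -0.415 tilt -0.99999 F [ 0.5 -0.3 -5.1] grip 0.0534 33.86115074157715 t 3.6
n 11 roll/row -2.83
{'dx': 0.0334, 'dy': -0.017, 'dz': 0.0006}
{'dx': 0.0342, 'dy': -0.0154, 'dz': 0.0006}
{'dx': 0.0349, 'dy': -0.0136, 'dz': 0.0006}
{'dx': 0.0355, 'dy': -0.0119, 'dz': 0.0006}
{'dx': 0.0361, 'dy': -0.0101, 'dz': 0.0006}
{'dx': 0.0365, 'dy': -0.0084, 'dz': 0.0006}
{'dx': 0.0369, 'dy': -0.0065, 'dz': 0.0006}
{'dx': 0.0372, 'dy': -0.0047, 'dz': 0.0006}
{'dx': 0.0373, 'dy': -0.0029, 'dz': 0.0006}
{'dx': 0.0374, 'dy': -0.001, 'dz': 0.0006}
{'dx': 0.0374, 'dy': 0.0008, 'dz': 0.0006}
```

Emit:
apply_moves(plan=[{"dx": 0.033,"dy": -0.017,"dz": 0,"roll": -2.8},{"dx": 0.034,"dy": -0.015,"dz": 0,"roll": -2.8},{"dx": 0.035,"dy": -0.014,"dz": 0,"roll": -2.8},{"dx": 0.036,"dy": -0.012,"dz": 0,"roll": -2.8},{"dx": 0.036,"dy": -0.01,"dz": 0,"roll": -2.8},{"dx": 0.036,"dy": -0.008,"dz": 0,"roll": -2.8},{"dx": 0.037,"dy": -0.007,"dz": 0,"roll": -2.8},{"dx": 0.037,"dy": -0.005,"dz": 0,"roll": -2.8}])

```text
time_s: 4.27
eef_pos: [0.4861, 0.0854, 0.1244]
orientation: [-2.244, -2.197, 0.002]
ft_force: [0.9, -0.0, -2.9]
grip_width: 0.0533
gripper_force: 33.8
```

Emit:
apply_moves(plan=[{"dx": 0.037,"dy": -0.003,"dz": 0.004,"roll": -2.8},{"dx": 0.037,"dy": -0.001,"dz": 0.004,"roll": -2.8},{"dx": 0.037,"dy": 0.001,"dz": 0.004,"roll": -2.8},{"dx": 0,"dy": 0,"dz": 0.004,"roll": 0},{"dx": 0,"dy": 0,"dz": 0.004,"roll": 0},{"dx": 0,"dy": 0,"dz": 0,"roll": 0},{"dx": 0,"dy": 0,"dz": 0,"roll": 0}])

```text
time_s: 4.85
eef_pos: [0.4811, 0.1935, 0.1046]
orientation: [-2.082, -2.352, 0.003]
ft_force: [-0.4, -0.6, -3.5]
grip_width: 0.0531
gripper_force: 33.8
```

```bash
python3 plan.py 0.4815 0.196 0.09 0.128; python3 - <<'E'
from h import *
s=cam("scene");t=cam("top")
def cr(c,x,y): return cv2.resize(c["pixels"][y:y+75,x:x+66,::-1],(396,450),interpolation=cv2.INTER_CUBIC)
cv2.imwrite("pics/hov.png",np.hstack([cr(s,195,190),cr(t,152,160)]))
E
```

```text
pos [0.4811 0.1935 0.1046] yaw 0.1216 tilt -1.0 F [-0.4 -0.6 -3.5] grip 0.0531 33.76832127571106 t 4.85
n 1 roll/row -0.37
{'dx': 0.0024, 'dy': 0.0007, 'dz': 0.0146}
```

View pics/hov.png

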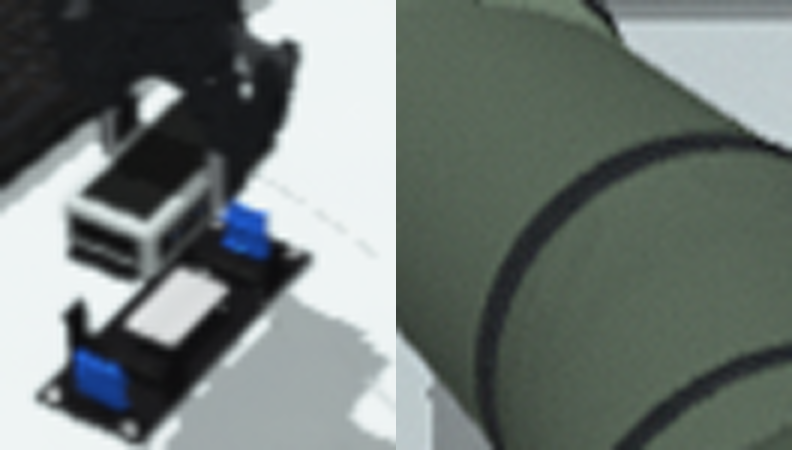

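Top is blocked by the forearm. In scene the station hangs level above the cradle, with its +y end top corners at about (68,204) and (140,241) and the far front corner at (212,152). I'll compare these with the prediction from the TCP.

```bash
python3 - <<'E'
from fit import *
s=cam("scene")
u=px([(68,204),(140,241),(212,152)],0,0,195,190)
P=onz(s,u,.118); print(P.round(4))
a=.1216; R=np.array([[np.cos(a),-np.sin(a)],[np.sin(a),np.cos(a)]])
M=np.array([[27,60],[-27,60],[-27,-60]])/1e3
print("implied centre",(P[:,:2]-M@R.T).round(4))
print("predicted px",((proj(s,np.c_[M@R.T+[.4811,.1935],[.118]*3])-[195,190]+.5)*6).round(0))
# cradle features: same crop, base corners at z .003, clip tops
v=px([(146,442),(36,396),(313,257)],0,0,195,190); print(onz(s,v,.003).round(4))
B=np.array([[-33,84],[33,84],[-33,-84]])/1e3; a=.128; Rb=np.array([[np.cos(a),-np.sin(a)],[np.sin(a),np.cos(a)]])
print("cradle centre",(onz(s,v,.003)[:,:2]-B@Rb.T).round(4))
# hook clips: top middle
E
```

```text
[[0.4931 0.2591 0.118 ]
 [0.4479 0.258  0.118 ]
 [0.464  0.1857 0.118 ]]
implied centre [[0.4736 0.1963]
 [0.482  0.2017]
 [0.4835 0.2486]]
predicted px [[ 61. 195.]
 [153. 233.]
 [286. 101.]]
[[0.4368 0.2738 0.003 ]
 [0.5018 0.284  0.003 ]
 [0.4569 0.1141 0.003 ]]
cradle centre [[0.4802 0.1947]
 [0.4797 0.1965]
 [0.4789 0.2016]]
```

Emit:
apply_moves(plan=[{"dx": 0,"dy": 0.0005,"dz": 0.015,"roll": -0.4},{"dx": 0,"dy": 0,"dz": 0.015,"roll": 0},{"dx": 0,"dy": 0,"dz": 0.01,"roll": 0},{"dx": 0,"dy": 0,"dz": 0.004,"roll": 0},{"dx": 0,"dy": 0,"dz": 0,"roll": 0},{"dx": 0,"dy": 0,"dz": 0,"roll": 0}])

```text
time_s: 5.5
eef_pos: [0.482, 0.1949, 0.0616]
orientation: [-2.073, -2.361, -0.0]
ft_force: [-0.7, -0.9, -3.0]
grip_width: 0.0537
gripper_force: 33.8
```

```bash
python3 plan.py 0.4815 0.1935 0.044 0.128; python3 - <<'E'
from h import *
s=cam("scene"); st=arm.get_state()
p=cv2.resize(s["pixels"][205:265,195:255,::-1],(600,600),interpolation=cv2.INTER_CUBIC)
# overlay predicted points: dock (red) with centre=TCP, cradle (green)
def R(a): return np.array([[np.cos(a),-np.sin(a),0],[np.sin(a),np.cos(a),0],[0,0,1]])
zb=st["eef_pos"][2]-.0166
d=np.array([[27,60,30],[-27,60,30],[-27,60,0],[20,67,6],[-20,67,6],[-20,67,0]])/1e3@R(.128).T+[*st["eef_pos"][:2],zb]
b=np.array([[33,84,3],[-33,84,3],[-33,-84,3],[13,69.5,32],[-13,69.5,32],[-13,64,21.5]])/1e3@R(.128).T+[.4815,.196,0]
for P,c in((d,(0,0,255)),(b,(0,200,0))):
    for u in (proj(s,P)-[195,205]+.5)*10: cv2.circle(p,tuple(int(k) for k in u),5,c,1)
cv2.imwrite("pics/low.png",p)
E
```

```text
pos [0.482  0.1949 0.0616] yaw 0.1298 tilt -1.0 F [-0.7 -0.9 -3. ] grip 0.0537 33.767677545547485 t 5.5
n 1 roll/row 0.1
{'dx': -0.0014, 'dy': -0.0007, 'dz': 0.0176}
```

View pics/low.png

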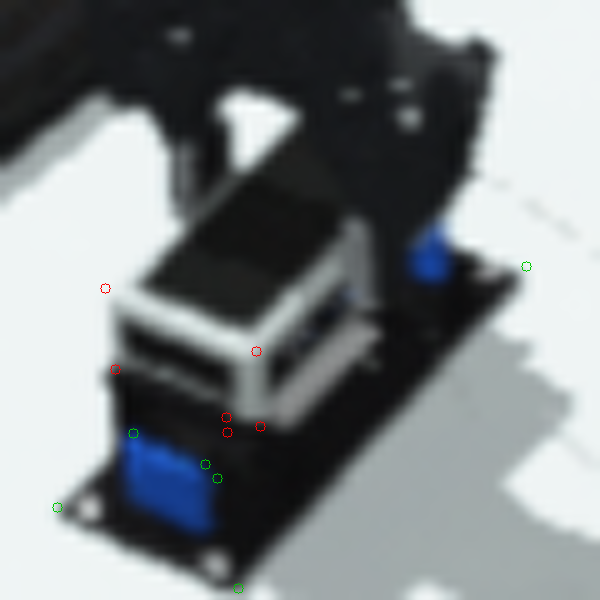

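The overlay shows predicted cradle corners and clip on the observed ones within 1 px. The station's end is at (115,298) to (250,345), within 1 px of prediction and about 1–2 mm toward +y of the TCP. The alignment is good, so I'll lower gently.

Emit:
apply_moves(plan=[{"dx": -0.001,"dy": -0.0005,"dz": 0.005,"roll": 0},{"dx": 0,"dy": 0,"dz": 0.005,"roll": 0},{"dx": 0,"dy": 0,"dz": 0.004,"roll": 0},{"dx": 0,"dy": 0,"dz": 0.002,"roll": 0},{"dx": 0,"dy": 0,"dz": 0,"roll": 0},{"dx": 0,"dy": 0,"dz": 0,"roll": 0}])

```text
time_s: 6.05
eef_pos: [0.4815, 0.1942, 0.0453]
orientation: [-2.072, -2.361, -0.0]
ft_force: [0.9, 1.5, -1.3]
grip_width: 0.054
gripper_force: 34.2
```

```bash
python3 plan.py 0.4815 0.1935 0.044 0.128
```

```text
pos [0.4815 0.1942 0.0453] yaw 0.1303 tilt -1.0 F [ 0.9  1.5 -1.3] grip 0.054 34.246224761009216 t 6.05
n 1 roll/row 0.13
{'dx': -0.0007, 'dy': -0.0001, 'dz': 0.0013}
```

Emit:
apply_moves(plan=[{"dx": 0,"dy": 0,"dz": 0.001,"roll": 0},{"dx": 0,"dy": 0,"dz": 0,"roll": 0},{"dx": 0,"dy": 0,"dz": 0,"roll": 0}])

```text
time_s: 6.3
eef_pos: [0.4816, 0.194, 0.0445]
orientation: [2.072, 2.361, 0.001]
ft_force: [-0.0, 1.9, 3.0]
grip_width: 0.0534
gripper_force: 34.7
```

Emit:
apply_moves(plan=[{"dx": 0,"dy": 0,"dz": 0,"roll": 0},{"dx": 0,"dy": 0,"dz": 0,"roll": 0},{"dx": 0,"dy": 0,"dz": 0,"roll": 0},{"dx": 0,"dy": 0,"dz": 0,"roll": 0},{"dx": 0,"dy": 0,"dz": 0,"roll": 0},{"dx": 0,"dy": 0,"dz": 0,"roll": 0}], claw=0, squeeze=20)

```text
time_s: 6.8
eef_pos: [0.4815, 0.1938, 0.0443]
orientation: [-2.073, -2.361, 0.0]
ft_force: [0.0, 0.1, -0.5]
grip_width: 0.0856
gripper_force: 0.0
```

Released. I'll rise straight up, then look.

Emit:
apply_moves(plan=[{"dx": 0,"dy": 0,"dz": -0.015,"roll": 0},{"dx": 0,"dy": 0,"dz": -0.03,"roll": 0},{"dx": 0,"dy": 0,"dz": -0.035,"roll": 0},{"dx": 0,"dy": 0,"dz": -0.035,"roll": 0},{"dx": 0,"dy": 0,"dz": 0,"roll": 0},{"dx": 0,"dy": 0,"dz": 0,"roll": 0}], claw=255)

```text
time_s: 7.3
eef_pos: [0.4824, 0.194, 0.161]
orientation: [2.072, 2.359, 0.005]
ft_force: [-0.4, 1.2, -0.8]
grip_width: 0.0118
gripper_force: 0.0
```

```bash
python3 plan.py 0.4815 0.1935 0.1 0.128; python3 - <<'E'
from h import *
s=cam("scene")
p=cv2.resize(s["pixels"][205:265,195:255,::-1],(600,600),interpolation=cv2.INTER_CUBIC)
def R(a): return np.array([[np.cos(a),-np.sin(a),0],[np.sin(a),np.cos(a),0],[0,0,1]])
d=np.array([[27,60,30],[-27,60,30],[-27,60,0],[20,67,6],[-20,67,0],[-27,-60,30],[-27,-60,0]])/1e3@R(.128).T+[.4815,.196,.027]
for u in (proj(s,d)-[195,205]+.5)*10: cv2.circle(p,tuple(int(k) for k in u),5,(0,0,255),1)
cv2.imwrite("pics/loose.png",p)
E
```

```text
pos [0.4824 0.194  0.161 ] yaw 0.1294 tilt -0.99999 F [-0.4  1.2 -0.8] grip 0.0118 0.0 t 7.3
n 2 roll/row 0.04
{'dx': -0.0002, 'dy': -0.0005, 'dz': 0.0305}
{'dx': -0.0002, 'dy': -0.0005, 'dz': 0.0305}
```

View pics/loose.png

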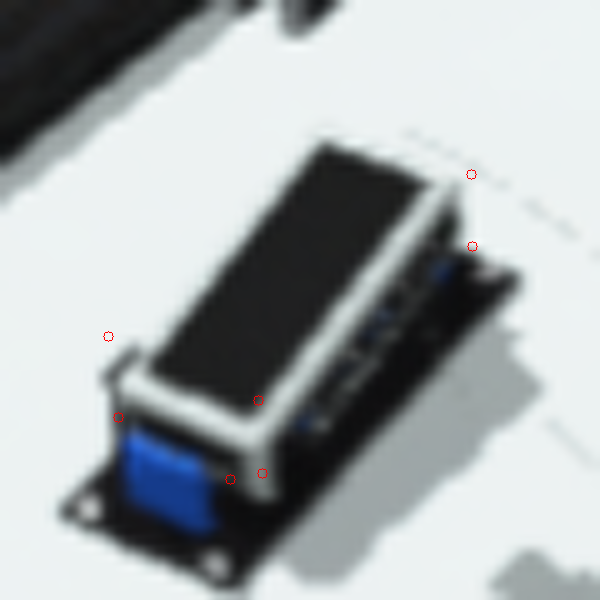

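The scene picture shows the far (−y) end about as high as expected. The near (+y) end is clearly lower: its corner is at (255,432) against a predicted (258,400). It seems to have dropped past the nose, so I'll move the arm away and measure numerically in both views.

Emit:
apply_moves(plan=[{"dx": -0.04,"dy": 0,"dz": -0.005,"roll": 0},{"dx": -0.04,"dy": 0,"dz": 0,"roll": 0},{"dx": -0.04,"dy": 0,"dz": 0,"roll": 0},{"dx": -0.04,"dy": 0,"dz": 0,"roll": 0},{"dx": -0.04,"dy": 0,"dz": 0,"roll": 0},{"dx": -0.04,"dy": 0,"dz": 0,"roll": 0},{"dx": -0.04,"dy": 0,"dz": 0,"roll": 0},{"dx": 0,"dy": 0,"dz": 0,"roll": 0}])

```text
time_s: 8.02
eef_pos: [0.5171, -0.092, 0.1627]
orientation: [-2.082, -2.352, 0.006]
ft_force: [-0.8, -1.4, -1.4]
grip_width: -0.0
gripper_force: 0.0
```

```bash
cat > seg.py <<'E'
from h import *
def rub(img,uv,thr=70):
    # corners of dark rubber quad: Otsu-like threshold at 4x, component at seed
    k=4; g=cv2.cvtColor(img,cv2.COLOR_RGB2GRAY); x,y=int(uv[0]),int(uv[1])
    b=cv2.resize(g[y-40:y+40,x-50:x+50],None,fx=k,fy=k,interpolation=cv2.INTER_CUBIC)
    m=(b<thr).astype(np.uint8); m=cv2.morphologyEx(m,cv2.MORPH_OPEN,np.ones((7,7)))
    n,l,st,ct=cv2.connectedComponentsWithStats(m); i=l[160,200]
    c=max(cv2.findContours((l==i).astype(np.uint8),0,2)[0],key=cv2.contourArea)
    h=cv2.convexHull(c); q=h
    for e in np.linspace(2,40,80):
        q=cv2.approxPolyDP(h,e,True)
        if len(q)<=4: break
    q=(q[:,0]+.5)/k-.5+[x-50,y-40]
    return cv2.contourArea(c)/k/k,cv2.contourArea(h)/k/k,q
E
python3 - <<'E'
from seg import *
for n,u in(("scene",(290,178)),("top",(321,202))):
    im=cv2.imread(f"pics/{n}0.png")[:,:,::-1]; im=cv2.resize(im,(512,384),interpolation=cv2.INTER_AREA)
    c=cam(n)
    a,h,q=rub(im,u); print(n,"start",a,h,onz(c,q,.03).round(4).tolist())
    u=proj(c,[.4815,.196,.05])[0]; 
    a,h,q=rub(c["pixels"],u); print(n,"now",u.round(1),a,h,q.round(1).tolist(),onz(c,q,.05).round(4).tolist())
p=[]
for n in("scene","top"):
    c=cam(n);u=proj(c,[.4815,.196,.03])[0].astype(int);p.append(cv2.resize(c["pixels"][u[1]-37:u[1]+38,u[0]-25:u[0]+25,::-1] if n=="scene" else c["pixels"][u[1]-37:u[1]+38,u[0]-37:u[0]+38,::-1],(400,600) if n=="scene" else (400,400),interpolation=cv2.INTER_CUBIC))
p[1]=np.vstack([p[1],np.zeros((200,400,3),np.uint8)]);cv2.imwrite("pics/both.png",np.hstack(p))
E
```

```text
scene start 120.53125 127.90625 [[0.4797, -0.253, 0.03], [0.5074, -0.1651, 0.03], [0.5316, -0.1692, 0.03], [0.505, -0.2575, 0.03]]
scene now [224.  231.6] 280.21875 290.4375 [[235.6, 222.6], [219.9, 245.1], [210.4, 241.9], [226.6, 219.9]] [[0.4803, 0.1409, 0.05], [0.4516, 0.2495, 0.05], [0.4832, 0.2563, 0.05], [0.5115, 0.1481, 0.05]]
top start 420.40625 438.59375 [[0.5416, -0.1741, 0.03], [0.5045, -0.2673, 0.03], [0.4718, -0.2557, 0.03], [0.5086, -0.1622, 0.03]]
top now [182.5 204.3] 431.40625 444.0 [[198.9, 196.4], [199.1, 208.4], [165.4, 211.9], [165.6, 199.6]] [[0.5062, 0.15, 0.05], [0.4711, 0.1474, 0.05], [0.4579, 0.2436, 0.05], [0.4935, 0.2453, 0.05]]
```

```bash
cat > tilt.py <<'E'
from seg import *
from scipy.optimize import least_squares
from scipy.spatial.transform import Rotation as R
def order(q): # match model (+x,+y),(+x,-y),(-x,-y),(-x,+y) using world xy of rough plane
    return q
def fit(obs,x0,zfree=True):
    M=np.array([[1,1],[1,-1],[-1,-1],[-1,1]])*[.0177,.0502]; M=np.c_[M,np.zeros(4)]
    def pred(p,c):
        return proj(c,R.from_euler("ZX",[p[3],p[4]]).apply(M*p[5])+p[:3])
    def r(p): return np.concatenate([(pred(p,c)-q).ravel() for c,q in obs]+[[(p[5]-1)*30, p[3]*0]])
    s=least_squares(r,x0,loss="soft_l1"); return s.x,r(s.x)
def match(c,q,x0):
    M=np.array([[1,1],[1,-1],[-1,-1],[-1,1]])*[.0177,.0502]; P=R.from_euler("Z",x0[3]).apply(np.c_[M,np.zeros(4)])+x0[:3]
    u=proj(c,P); from scipy.optimize import linear_sum_assignment as la
    i,j=la(np.linalg.norm(u[:,None]-q[None],axis=2)); return q[j]
def measure(x0,seed=None,ims=None):
    o=[]
    for n in("scene","top"):
        c=cam(n); im=c["pixels"] if ims is None else ims[n]; u=proj(c,x0[:3])[0]
        a,h,q=rub(im,u)
        if len(q)==4: o.append((c,match(c,q,x0)))
    return o
E
python3 - <<'E'
from tilt import *
ims={n:cv2.resize(cv2.imread(f"pics/{n}0.png")[:,:,::-1],(512,384),interpolation=cv2.INTER_AREA) for n in("scene","top")}
for x0,im in(([.505,-.214,.03,-.41,0,1],ims),([.4815,.196,.05,.128,0,1],None)):
    o=measure(x0,ims=im); 
    for oo in(o,o[:1],o[1:]):
        p,r=fit(oo,x0); print(p.round(4),r.round(1)[:16])
E
```

```text
[ 0.5073 -0.2154  0.0273 -0.3455  0.0201  0.9855] [-1.1 -1.1  0.9 -0.5  1.6  1.  -0.4  0.6  0.1  0.5 -0.1 -0.6 -0.2 -0.6
  0.1  0.4]
[ 0.6099 -0.384  -0.1034 -0.3579 -0.0563  1.    ] [ 0.1 -0.6 -0.  -0.5 -0.2  0.5  0.1  0.6  0.  -0. ]
[ 0.5052 -0.2132  0.0389 -0.3611  0.0621  1.    ] [ 0.2 -0.   0.1 -0.1 -0.2  0.  -0.1  0.1  0.  -0. ]
[ 0.4824  0.1976  0.0484  0.1369 -0.1525  0.9912] [-0.6 -0.5  0.5 -0.3  1.   0.6 -0.3  0.3 -0.1  0.4 -0.7 -0.4  0.1 -0.5
  0.5  0.2]
[ 0.5151  0.1626  0.0063  0.1554 -0.1949  1.    ] [ 0.1 -0.3 -0.2 -0.3  0.   0.3  0.   0.2  0.   0. ]
[ 0.4811  0.1963  0.0561  0.1075 -0.1673  1.    ] [-0.1 -0.1 -0.2 -0.   0.2  0.2  0.1 -0.  -0.   0. ]
```

View pics/both.png

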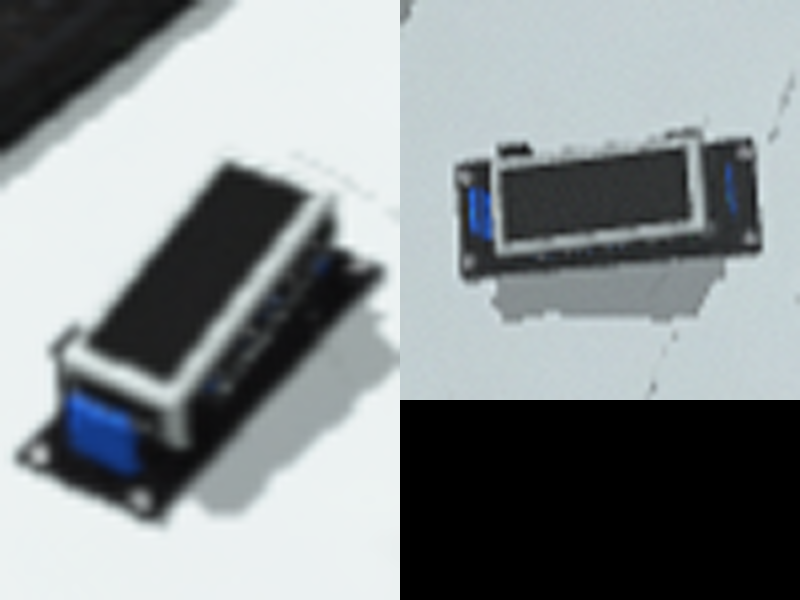

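The dock leans about −0.15 rad: in the scene crop its +y end is behind the blue clip, and in the top crop the +y end at (495,200) is down with the −y end up. So the +y tongue slipped in on release; the Fy of +1.9 N suggests it was laid too far toward −y. I'll regrip it, free that tongue (lift, shift −y, lift), set it on the desk to level it, then lay it again.

Emit:
apply_moves(plan=[{"dx": 0.04,"dy": 0,"dz": 0,"roll": 0},{"dx": 0.04,"dy": 0,"dz": 0,"roll": 0},{"dx": 0.04,"dy": 0,"dz": 0,"roll": 0},{"dx": 0.04,"dy": 0,"dz": 0,"roll": 0},{"dx": 0.04,"dy": 0,"dz": 0,"roll": 0},{"dx": 0.04,"dy": 0,"dz": 0,"roll": 0},{"dx": 0.04,"dy": 0,"dz": 0,"roll": 0},{"dx": 0,"dy": 0,"dz": 0,"roll": 0}], claw=0)

```text
time_s: 9.08
eef_pos: [0.4793, 0.2029, 0.1648]
orientation: [-2.059, -2.369, -0.006]
ft_force: [-0.6, 1.7, -0.9]
grip_width: 0.0852
gripper_force: 0.0
```

```bash
python3 plan.py 0.482 0.196 0.038 0.130
```

```text
pos [0.4793 0.2029 0.1648] yaw 0.1398 tilt -0.99999 F [-0.6  1.7 -0.9] grip 0.0852 0.0 t 9.0833
n 4 roll/row 0.14
{'dx': -0.0018, 'dy': 0.0004, 'dz': 0.0317}
{'dx': -0.0018, 'dy': 0.0004, 'dz': 0.0317}
{'dx': -0.0018, 'dy': 0.0004, 'dz': 0.0317}
{'dx': -0.0018, 'dy': 0.0004, 'dz': 0.0317}
```

Emit:
apply_moves(plan=[{"dx": -0.002,"dy": 0.0005,"dz": 0.025,"roll": 0.2},{"dx": -0.002,"dy": 0.0005,"dz": 0.025,"roll": 0.2},{"dx": -0.001,"dy": 0,"dz": 0.025,"roll": 0},{"dx": 0,"dy": 0,"dz": 0.02,"roll": 0},{"dx": 0,"dy": 0,"dz": 0,"roll": 0},{"dx": 0,"dy": 0,"dz": 0,"roll": 0},{"dx": 0,"dy": 0,"dz": 0,"roll": 0}])

```text
time_s: 9.67
eef_pos: [0.4834, 0.1896, 0.0704]
orientation: [2.08, 2.354, 0.001]
ft_force: [-0.0, -0.3, 0.9]
grip_width: 0.0855
gripper_force: 0.0
```

```bash
python3 plan.py 0.482 0.196 0.038 0.130
```

```text
pos [0.4834 0.1896 0.0704] yaw 0.1236 tilt -1.0 F [-0.  -0.3  0.9] grip 0.0855 0.0 t 9.6667
n 1 roll/row -0.36
{'dx': 0.0065, 'dy': -0.0006, 'dz': 0.0324}
```

Emit:
apply_moves(plan=[{"dx": 0.006,"dy": -0.0005,"dz": 0.012,"roll": -0.4},{"dx": 0,"dy": 0,"dz": 0.012,"roll": 0},{"dx": 0,"dy": 0,"dz": 0.008,"roll": 0},{"dx": 0,"dy": 0,"dz": 0,"roll": 0},{"dx": 0,"dy": 0,"dz": 0,"roll": 0},{"dx": 0,"dy": 0,"dz": 0,"roll": 0},{"dx": 0,"dy": 0,"dz": 0,"roll": 0},{"dx": 0,"dy": 0,"dz": 0,"roll": 0}])

```text
time_s: 10.33
eef_pos: [0.4821, 0.1949, 0.0377]
orientation: [2.073, 2.361, 0.001]
ft_force: [-0.1, 1.4, -0.2]
grip_width: 0.0853
gripper_force: 0.0
```

Emit:
apply_moves(plan=[{"dx": 0,"dy": 0,"dz": 0,"roll": 0},{"dx": 0,"dy": 0,"dz": 0,"roll": 0},{"dx": 0,"dy": 0,"dz": 0,"roll": 0},{"dx": 0,"dy": 0,"dz": 0,"roll": 0},{"dx": 0,"dy": 0,"dz": 0,"roll": 0},{"dx": 0,"dy": 0,"dz": 0,"roll": 0}], claw=130, squeeze=30)

```text
time_s: 10.83
eef_pos: [0.4822, 0.195, 0.0376]
orientation: [2.072, 2.361, 0.001]
ft_force: [0.0, -0.1, 6.4]
grip_width: 0.0532
gripper_force: 30.9
```

Emit:
apply_moves(plan=[{"dx": 0,"dy": 0,"dz": -0.002,"roll": 0},{"dx": 0,"dy": 0,"dz": -0.002,"roll": 0},{"dx": 0,"dy": 0,"dz": 0,"roll": 0}])

```text
time_s: 11.08
eef_pos: [0.4818, 0.1949, 0.0415]
orientation: [-2.072, -2.361, 0.0]
ft_force: [0.2, -0.3, -2.9]
grip_width: 0.0534
gripper_force: 32.4
```

Emit:
apply_moves(plan=[{"dx": 0,"dy": 0,"dz": -0.002,"roll": 0},{"dx": 0,"dy": 0,"dz": -0.002,"roll": 0},{"dx": 0,"dy": 0,"dz": 0,"roll": 0}])

```text
time_s: 11.33
eef_pos: [0.482, 0.195, 0.0456]
orientation: [2.072, 2.361, 0.0]
ft_force: [0.0, -0.3, -4.0]
grip_width: 0.0534
gripper_force: 32.3
```

Emit:
apply_moves(plan=[{"dx": -0.002,"dy": 0,"dz": 0,"roll": 0},{"dx": -0.002,"dy": 0,"dz": 0,"roll": 0},{"dx": 0,"dy": 0,"dz": 0,"roll": 0},{"dx": 0,"dy": 0,"dz": 0,"roll": 0}])

```text
time_s: 11.67
eef_pos: [0.4824, 0.1907, 0.0452]
orientation: [-2.073, -2.361, 0.0]
ft_force: [-0.2, 0.1, -3.7]
grip_width: 0.0533
gripper_force: 32.3
```

Emit:
apply_moves(plan=[{"dx": 0,"dy": 0,"dz": -0.002,"roll": 0},{"dx": 0,"dy": 0,"dz": -0.002,"roll": 0},{"dx": 0,"dy": 0,"dz": -0.002,"roll": 0},{"dx": 0,"dy": 0,"dz": 0,"roll": 0}])

```text
time_s: 12.0
eef_pos: [0.4826, 0.1911, 0.0518]
orientation: [2.072, 2.361, 0.001]
ft_force: [-0.1, -0.1, -3.9]
grip_width: 0.0533
gripper_force: 32.3
```

Emit:
apply_moves(plan=[{"dx": 0,"dy": 0,"dz": -0.005,"roll": 0},{"dx": 0,"dy": 0,"dz": -0.01,"roll": 0},{"dx": 0,"dy": 0,"dz": -0.01,"roll": 0},{"dx": 0,"dy": 0,"dz": -0.01,"roll": 0},{"dx": 0,"dy": 0,"dz": -0.01,"roll": 0},{"dx": 0,"dy": 0,"dz": -0.01,"roll": 0},{"dx": 0,"dy": 0,"dz": 0,"roll": 0}])

```text
time_s: 12.58
eef_pos: [0.4833, 0.1913, 0.1085]
orientation: [2.072, 2.36, 0.004]
ft_force: [1.2, -0.5, -3.5]
grip_width: 0.0533
gripper_force: 32.7
```

```bash
python3 plan.py 0.55 -0.03 0.09 0.13
```

```text
pos [0.4833 0.1913 0.1085] yaw 0.1297 tilt -1.0 F [ 1.2 -0.5 -3.5] grip 0.0533 32.708072662353516 t 12.5833
n 6 roll/row -0.0
{'dx': -0.038, 'dy': 0.0062, 'dz': 0.0031}
{'dx': -0.038, 'dy': 0.0062, 'dz': 0.0031}
{'dx': -0.038, 'dy': 0.0062, 'dz': 0.0031}
{'dx': -0.038, 'dy': 0.0062, 'dz': 0.0031}
{'dx': -0.038, 'dy': 0.0062, 'dz': 0.0031}
{'dx': -0.038, 'dy': 0.0062, 'dz': 0.0031}
```

Emit:
apply_moves(plan=[{"dx": -0.035,"dy": 0.002,"dz": 0,"roll": 0},{"dx": -0.035,"dy": 0.002,"dz": 0,"roll": 0},{"dx": -0.035,"dy": 0.002,"dz": 0,"roll": 0},{"dx": -0.035,"dy": 0.002,"dz": 0.005,"roll": 0},{"dx": -0.035,"dy": 0.002,"dz": 0.01,"roll": 0},{"dx": -0.035,"dy": 0.002,"dz": 0.01,"roll": 0},{"dx": 0,"dy": 0,"dz": 0.01,"roll": 0},{"dx": 0,"dy": 0,"dz": 0.01,"roll": 0}])

```text
time_s: 13.25
eef_pos: [0.5216, -0.018, 0.0606]
orientation: [2.077, 2.357, -0.001]
ft_force: [0.2, 1.3, -4.5]
grip_width: 0.0531
gripper_force: 32.7
```

Emit:
apply_moves(plan=[{"dx": 0,"dy": 0,"dz": 0.01,"roll": 0},{"dx": 0,"dy": 0,"dz": 0.01,"roll": 0},{"dx": 0,"dy": 0,"dz": 0.01,"roll": 0},{"dx": 0,"dy": 0,"dz": 0.008,"roll": 0},{"dx": 0,"dy": 0,"dz": 0.004,"roll": 0},{"dx": 0,"dy": 0,"dz": 0,"roll": 0},{"dx": 0,"dy": 0,"dz": 0,"roll": 0}])

```text
time_s: 13.83
eef_pos: [0.5215, -0.0151, 0.0189]
orientation: [-2.071, -2.362, 0.0]
ft_force: [0.7, -0.7, -4.0]
grip_width: 0.0532
gripper_force: 33.0
```

Emit:
apply_moves(plan=[{"dx": 0,"dy": 0,"dz": 0.002,"roll": 0},{"dx": 0,"dy": 0,"dz": 0.001,"roll": 0},{"dx": 0,"dy": 0,"dz": 0,"roll": 0}])

```text
time_s: 14.08
eef_pos: [0.5217, -0.0156, 0.0167]
orientation: [2.072, 2.361, 0.0]
ft_force: [-1.9, -1.7, 8.4]
grip_width: 0.0535
gripper_force: 34.4
```

```bash
python3 - <<'E'
from tilt import *
c=cam("scene"); st=arm.get_state(); print(st["eef_pos"].round(4),st["ft_force"].round(1))
a=.13; M=np.array([[27,60,30],[-27,60,30],[-27,60,0],[20,67,6],[-20,67,0],[-27,-60,30],[-27,-60,0]])/1e3
u=proj(c,R.from_euler("Z",a).apply(M)+[*st["eef_pos"][:2],0]).mean(0).astype(int); x,y=u-30
p=cv2.resize(c["pixels"][y:y+60,x:x+60,::-1],(600,600),interpolation=cv2.INTER_CUBIC)
for v in (proj(c,R.from_euler("Z",a).apply(M)+[*st["eef_pos"][:2],0])-[x,y]+.5)*10: cv2.circle(p,tuple(int(k) for k in v),5,(0,0,255),1)
cv2.imwrite("pics/desk.png",p)
E
```

```text
[ 0.5217 -0.0156  0.0167] [-1.7 -1.8  7.6]
```

Emit:
apply_moves(plan=[{"dx": 0,"dy": 0,"dz": 0,"roll": 0},{"dx": 0,"dy": 0,"dz": 0,"roll": 0},{"dx": 0,"dy": 0,"dz": 0,"roll": 0},{"dx": 0,"dy": 0,"dz": 0,"roll": 0},{"dx": 0,"dy": 0,"dz": -0.02,"roll": 0},{"dx": 0,"dy": 0,"dz": -0.03,"roll": 0},{"dx": 0,"dy": 0,"dz": -0.03,"roll": 0}], claw=0)

```text
time_s: 14.72
eef_pos: [0.5209, -0.0154, 0.0967]
orientation: [-2.071, -2.36, 0.002]
ft_force: [0.1, 0.2, 0.1]
grip_width: 0.0854
gripper_force: 0.0
```

Emit:
apply_moves(plan=[{"dx": -0.04,"dy": 0,"dz": 0,"roll": 0},{"dx": -0.04,"dy": 0,"dz": 0,"roll": 0},{"dx": -0.04,"dy": 0,"dz": 0,"roll": 0},{"dx": -0.04,"dy": 0,"dz": 0,"roll": 0},{"dx": -0.04,"dy": 0,"dz": 0,"roll": 0},{"dx": -0.04,"dy": 0,"dz": 0,"roll": 0},{"dx": 0,"dy": 0,"dz": 0,"roll": 0}])

```text
time_s: 15.3
eef_pos: [0.5517, -0.2627, 0.0958]
orientation: [2.081, 2.35, -0.004]
ft_force: [-0.5, -0.7, 0.3]
grip_width: 0.0857
gripper_force: 0.0
```

```bash
python3 - <<'E'
from tilt import *
x0=[.5217,-.0156,.03,.13,0,1]
o=measure(x0)
for oo in(o,o[:1],o[1:]): p,r=fit(oo,x0); print(p.round(4),r.round(1)[:16])
for c,q in o: P=onz(c,q,.03); print(P.round(4).tolist(),P.mean(0).round(4))
# cradle, spring plate (light patch) in both views
ob=[]
for n in("scene","top"):
    c=cam(n); P=np.array([[-33,-84],[33,-84],[33,84],[-33,84]])/1e3
    g=cv2.cvtColor(c["pixels"],cv2.COLOR_RGB2GRAY).astype(float)
    u=proj(c,[.4815,.196,.0155])[0].astype(int); x,y=u-[14,10]
    b=cv2.resize(g[y:y+20,x:x+28],None,fx=4,fy=4,interpolation=cv2.INTER_CUBIC); m=(b>100).astype(np.uint8)
    k,l,s,ct=cv2.connectedComponentsWithStats(m); i=l[40,56]; w=(ct[i]+.5)/4-.5+[x,y]
    print(n,"plate",s[i],onz(c,[w],.0155).round(4))
E
```

```text
[ 0.5231 -0.0151  0.0269  0.1386  0.0345  0.9968] [-1.1 -0.4  0.6 -0.2  1.3  0.4 -0.1  0.3  0.1  0.4 -0.6 -0.6 -0.2 -0.3
  0.5  0.2]
[ 0.6043 -0.1226 -0.0746  0.148  -0.041   1.    ] [-0.  -0.2  0.  -0.2 -0.1  0.2  0.1  0.2  0.   0. ]
[ 0.5211 -0.0148  0.0366  0.1044 -0.0206  1.    ] [ 0.  -0.  -0.  -0.2 -0.   0.2  0.1  0.   0.   0. ]
[[0.528, 0.0378, 0.03], [0.5442, -0.0544, 0.03], [0.5138, -0.0609, 0.03], [0.4982, 0.032, 0.03]] [ 0.5211 -0.0114  0.03  ]
[[0.5345, 0.037, 0.03], [0.5447, -0.0636, 0.03], [0.5107, -0.0672, 0.03], [0.4991, 0.0336, 0.03]] [ 0.5223 -0.0151  0.03  ]
scene plate [  23   22   69   52 2037] [[0.4807 0.1992 0.0155]]
top plate [  22   21   90   48 3062] [[0.4821 0.1946 0.0155]]
```

The station is flat on the desk. Its top-view centre is (0.5223, −0.0151), about 0.5 mm from the released TCP. Regrip and carry it back, aiming about 1.5 mm further +y this time.

Emit:
apply_moves(plan=[{"dx": 0.04,"dy": 0,"dz": 0,"roll": 0},{"dx": 0.04,"dy": 0,"dz": 0,"roll": 0},{"dx": 0.04,"dy": 0,"dz": 0,"roll": 0},{"dx": 0.04,"dy": 0,"dz": 0,"roll": 0},{"dx": 0.04,"dy": 0,"dz": 0,"roll": 0},{"dx": 0.04,"dy": 0,"dz": 0,"roll": 0},{"dx": 0,"dy": 0,"dz": 0,"roll": 0},{"dx": 0,"dy": 0,"dz": 0,"roll": 0}])

```text
time_s: 16.17
eef_pos: [0.5212, -0.012, 0.0967]
orientation: [-2.065, -2.368, -0.001]
ft_force: [0.2, -0.4, -0.2]
grip_width: 0.0853
gripper_force: 0.0
```

Emit:
apply_moves(plan=[{"dx": 0,"dy": 0,"dz": 0,"roll": 0},{"dx": 0,"dy": 0,"dz": 0,"roll": 0},{"dx": 0,"dy": 0,"dz": 0,"roll": 0},{"dx": 0,"dy": 0,"dz": 0,"roll": 0}])

```text
time_s: 16.5
eef_pos: [0.5215, -0.0166, 0.0962]
orientation: [-2.074, -2.359, 0.0]
ft_force: [1.0, -0.7, 0.6]
grip_width: 0.0856
gripper_force: 0.0
```

```bash
python3 plan.py 0.5217 -0.0151 0.0165 0.13
```

```text
pos [ 0.5215 -0.0166  0.0962] yaw 0.1285 tilt -1.0 F [ 1.  -0.7  0.6] grip 0.0856 0.0 t 16.5
n 2 roll/row -0.04
{'dx': 0.0007, 'dy': 0.0002, 'dz': 0.0399}
{'dx': 0.0007, 'dy': 0.0002, 'dz': 0.0399}
```

Emit:
apply_moves(plan=[{"dx": 0.001,"dy": 0,"dz": 0.03,"roll": 0},{"dx": 0,"dy": 0,"dz": 0.025,"roll": 0},{"dx": 0,"dy": 0,"dz": 0.016,"roll": 0},{"dx": 0,"dy": 0,"dz": 0.008,"roll": 0},{"dx": 0,"dy": 0,"dz": 0,"roll": 0},{"dx": 0,"dy": 0,"dz": 0,"roll": 0},{"dx": 0,"dy": 0,"dz": 0,"roll": 0}])

```text
time_s: 17.08
eef_pos: [0.522, -0.0149, 0.0183]
orientation: [2.072, 2.36, 0.001]
ft_force: [0.1, -0.3, 0.9]
grip_width: 0.0854
gripper_force: 0.0
```

Emit:
apply_moves(plan=[{"dx": 0,"dy": 0,"dz": 0,"roll": 0},{"dx": 0,"dy": 0,"dz": 0,"roll": 0},{"dx": 0,"dy": 0,"dz": 0,"roll": 0},{"dx": 0,"dy": 0,"dz": 0,"roll": 0},{"dx": 0,"dy": 0,"dz": 0,"roll": 0},{"dx": 0,"dy": 0,"dz": 0,"roll": 0}], claw=130, squeeze=30)

```text
time_s: 17.58
eef_pos: [0.5217, -0.0149, 0.018]
orientation: [2.072, 2.36, 0.0]
ft_force: [-3.3, -0.5, 10.1]
grip_width: 0.0533
gripper_force: 30.3
```

Emit:
apply_moves(plan=[{"dx": 0,"dy": 0,"dz": -0.01,"roll": 0},{"dx": 0,"dy": 0,"dz": -0.02,"roll": 0},{"dx": 0,"dy": 0,"dz": -0.025,"roll": 0},{"dx": 0,"dy": 0,"dz": -0.025,"roll": 0},{"dx": 0,"dy": 0,"dz": 0,"roll": 0}])

```text
time_s: 18.0
eef_pos: [0.5232, -0.0146, 0.1017]
orientation: [2.07, 2.358, 0.005]
ft_force: [1.8, -0.4, -2.0]
grip_width: 0.0531
gripper_force: 35.1
```

```bash
python3 plan.py 0.4818 0.196 0.095 0.13
```

```text
pos [ 0.5232 -0.0146  0.1017] yaw 0.1298 tilt -0.99999 F [ 1.8 -0.4 -2. ] grip 0.0531 35.08251965045929 t 18.0
n 6 roll/row -0.0
{'dx': 0.0357, 'dy': -0.0023, 'dz': 0.0011}
{'dx': 0.0357, 'dy': -0.0023, 'dz': 0.0011}
{'dx': 0.0357, 'dy': -0.0023, 'dz': 0.0011}
{'dx': 0.0357, 'dy': -0.0023, 'dz': 0.0011}
{'dx': 0.0357, 'dy': -0.0023, 'dz': 0.0011}
{'dx': 0.0357, 'dy': -0.0023, 'dz': 0.0011}
```

Emit:
apply_moves(plan=[{"dx": 0.036,"dy": -0.002,"dz": 0,"roll": 0},{"dx": 0.036,"dy": -0.002,"dz": 0,"roll": 0},{"dx": 0.036,"dy": -0.002,"dz": 0,"roll": 0},{"dx": 0.036,"dy": -0.002,"dz": 0,"roll": 0},{"dx": 0.036,"dy": -0.002,"dz": 0,"roll": 0},{"dx": 0.022,"dy": -0.002,"dz": 0,"roll": 0},{"dx": 0.012,"dy": -0.002,"dz": 0,"roll": 0},{"dx": 0,"dy": 0,"dz": 0,"roll": 0}])

```text
time_s: 18.67
eef_pos: [0.4787, 0.1984, 0.0973]
orientation: [-2.067, -2.364, -0.001]
ft_force: [-0.4, 0.4, -4.5]
grip_width: 0.0534
gripper_force: 35.0
```

Emit:
apply_moves(plan=[{"dx": 0,"dy": 0,"dz": 0.015,"roll": 0},{"dx": 0,"dy": 0,"dz": 0.012,"roll": 0},{"dx": 0,"dy": 0,"dz": 0.008,"roll": 0},{"dx": 0,"dy": 0,"dz": 0,"roll": 0},{"dx": 0,"dy": 0,"dz": 0,"roll": 0},{"dx": 0,"dy": 0,"dz": 0,"roll": 0}])

```text
time_s: 19.17
eef_pos: [0.48, 0.1954, 0.0626]
orientation: [2.073, 2.36, 0.0]
ft_force: [-0.6, 0.1, -2.9]
grip_width: 0.0531
gripper_force: 35.0
```

```bash
python3 plan.py 0.4818 0.196 0.049 0.13
```

```text
pos [0.48   0.1954 0.0626] yaw 0.1295 tilt -1.0 F [-0.6  0.1 -2.9] grip 0.0531 34.99030351638794 t 19.1667
n 1 roll/row -0.03
{'dx': 0.0003, 'dy': 0.0018, 'dz': 0.0136}
```

Emit:
apply_moves(plan=[{"dx": 0.0005,"dy": 0.0015,"dz": 0.006,"roll": 0},{"dx": 0,"dy": 0,"dz": 0.006,"roll": 0},{"dx": 0,"dy": 0,"dz": 0.002,"roll": 0},{"dx": 0,"dy": 0,"dz": 0,"roll": 0},{"dx": 0,"dy": 0,"dz": 0,"roll": 0},{"dx": 0,"dy": 0,"dz": 0,"roll": 0}])

```text
time_s: 19.67
eef_pos: [0.4812, 0.1964, 0.0484]
orientation: [-2.072, -2.361, -0.0]
ft_force: [0.6, -0.4, -3.9]
grip_width: 0.0533
gripper_force: 35.0
```

Emit:
apply_moves(plan=[{"dx": 0,"dy": 0,"dz": 0.001,"roll": 0},{"dx": 0,"dy": 0,"dz": 0,"roll": 0},{"dx": 0,"dy": 0,"dz": 0,"roll": 0}])

```text
time_s: 19.92
eef_pos: [0.4812, 0.1964, 0.0474]
orientation: [2.072, 2.361, 0.0]
ft_force: [-0.2, 0.8, -3.8]
grip_width: 0.053
gripper_force: 35.0
```

Emit:
apply_moves(plan=[{"dx": 0,"dy": 0,"dz": 0.001,"roll": 0},{"dx": 0,"dy": 0,"dz": 0,"roll": 0},{"dx": 0,"dy": 0,"dz": 0,"roll": 0}])

```text
time_s: 20.17
eef_pos: [0.4812, 0.1963, 0.0462]
orientation: [-2.072, -2.361, 0.0]
ft_force: [-0.6, 1.2, -4.1]
grip_width: 0.0534
gripper_force: 35.0
```

Emit:
apply_moves(plan=[{"dx": 0,"dy": 0,"dz": 0.001,"roll": 0},{"dx": 0,"dy": 0,"dz": 0,"roll": 0},{"dx": 0,"dy": 0,"dz": 0,"roll": 0}])

```text
time_s: 20.42
eef_pos: [0.4812, 0.1963, 0.0453]
orientation: [-2.072, -2.361, 0.0]
ft_force: [-0.1, 0.4, -4.0]
grip_width: 0.0532
gripper_force: 35.1
```

Emit:
apply_moves(plan=[{"dx": 0,"dy": 0,"dz": 0.0005,"roll": 0},{"dx": 0,"dy": 0,"dz": 0,"roll": 0},{"dx": 0,"dy": 0,"dz": 0,"roll": 0}])

```text
time_s: 20.67
eef_pos: [0.4813, 0.1962, 0.0448]
orientation: [2.073, 2.361, -0.0]
ft_force: [-0.0, -1.5, -2.4]
grip_width: 0.0536
gripper_force: 35.2
```

Emit:
apply_moves(plan=[{"dx": -0.0007,"dy": 0,"dz": 0,"roll": 0},{"dx": 0,"dy": 0,"dz": 0.0005,"roll": 0},{"dx": 0,"dy": 0,"dz": 0,"roll": 0},{"dx": 0,"dy": 0,"dz": 0,"roll": 0}])

```text
time_s: 21.0
eef_pos: [0.4814, 0.1959, 0.0444]
orientation: [-2.072, -2.361, -0.001]
ft_force: [-0.3, 1.0, -2.4]
grip_width: 0.0535
gripper_force: 35.3
```

```bash
python3 - <<'E'
from h import *
F=[]
for i in range(8): vision.camera("top"); s=arm.get_state(); F.append(np.r_[s["ft_force"],s["wrist_torque"]])
print(np.mean(F,0).round(2),np.std(F,0).round(2),s["eef_pos"].round(4),s["time_s"])
E
```

```text
[-0.43  2.51 -2.07  0.49  0.01 -0.02] [0.39 0.35 0.46 0.07 0.03 0.04] [0.4814 0.1958 0.0444] 21.4
```

Emit:
apply_moves(plan=[{"dx": 0.001,"dy": 0,"dz": 0,"roll": 0},{"dx": 0,"dy": 0,"dz": 0,"roll": 0},{"dx": 0,"dy": 0,"dz": 0,"roll": 0}])

```text
time_s: 21.65
eef_pos: [0.4812, 0.1961, 0.0442]
orientation: [2.073, 2.36, -0.001]
ft_force: [1.3, -2.5, -3.2]
grip_width: 0.0532
gripper_force: 35.2
```

```bash
cat > f.py <<'E'
from h import *
F=[]
for i in range(7): vision.camera("top"); s=arm.get_state(); F.append(np.r_[s["ft_force"],s["wrist_torque"]])
print(np.mean(F,0).round(2),np.std(F,0).round(2),s["eef_pos"].round(4),s["time_s"])
E
python3 f.py
```

```text
[ 1.58 -3.26 -2.37 -0.72 -0.36 -0.09] [0.33 0.51 0.55 0.08 0.06 0.02] [0.4812 0.1963 0.0443] 22.0
```

Emit:
apply_moves(plan=[{"dx": -0.0005,"dy": 0,"dz": 0.0003,"roll": 0},{"dx": 0,"dy": 0,"dz": 0,"roll": 0},{"dx": 0,"dy": 0,"dz": 0,"roll": 0}])

```text
time_s: 22.25
eef_pos: [0.4813, 0.1962, 0.0441]
orientation: [-2.072, -2.361, -0.0]
ft_force: [0.8, -2.8, -0.8]
grip_width: 0.0536
gripper_force: 35.5
```

```bash
python3 f.py
```

```text
[ 0.79 -2.58 -0.4  -0.51 -0.22 -0.06] [0.57 0.46 0.36 0.03 0.03 0.02] [0.4813 0.1962 0.044 ] 22.6
```

Emit:
apply_moves(plan=[{"dx": -0.0004,"dy": 0,"dz": 0,"roll": 0},{"dx": 0,"dy": 0,"dz": 0,"roll": 0},{"dx": 0,"dy": 0,"dz": 0,"roll": 0}])

```text
time_s: 22.85
eef_pos: [0.4813, 0.1961, 0.044]
orientation: [-2.072, -2.361, -0.001]
ft_force: [0.7, -0.5, -0.2]
grip_width: 0.0533
gripper_force: 35.5
```

Emit:
apply_moves(plan=[{"dx": 0,"dy": 0,"dz": 0,"roll": 0},{"dx": 0,"dy": 0,"dz": 0,"roll": 0},{"dx": 0,"dy": 0,"dz": 0,"roll": 0},{"dx": 0,"dy": 0,"dz": 0,"roll": 0},{"dx": 0,"dy": 0,"dz": 0,"roll": 0},{"dx": 0,"dy": 0,"dz": 0,"roll": 0},{"dx": 0,"dy": 0,"dz": 0,"roll": 0}], claw=0, squeeze=20)

```text
time_s: 23.43
eef_pos: [0.4813, 0.1957, 0.044]
orientation: [-2.073, -2.361, 0.0]
ft_force: [-0.3, -0.2, 0.3]
grip_width: 0.0858
gripper_force: 0.0
```

Emit:
apply_moves(plan=[{"dx": 0,"dy": 0,"dz": -0.015,"roll": 0},{"dx": 0,"dy": 0,"dz": -0.025,"roll": 0},{"dx": 0,"dy": 0,"dz": -0.03,"roll": 0},{"dx": 0,"dy": 0,"dz": -0.03,"roll": 0},{"dx": 0,"dy": 0,"dz": 0,"roll": 0},{"dx": 0,"dy": 0,"dz": 0,"roll": 0}])

```text
time_s: 23.93
eef_pos: [0.4821, 0.1959, 0.1454]
orientation: [2.072, 2.359, 0.004]
ft_force: [-0.9, -0.6, -0.0]
grip_width: 0.0851
gripper_force: 0.0
```

```bash
python3 - <<'E'
from tilt import *
x0=[.4815,.196,.057,.128,0,1]
c=cam("scene"); a,h,q=rub(c["pixels"],proj(c,x0[:3])[0]); print(a,h,len(q))
q=match(c,q,x0); print(q.round(1).tolist())
M=np.array([[1,1],[1,-1],[-1,-1],[-1,1]])*[.0177,.0502]; M=np.c_[M,np.zeros(4)]
for z,t in((.057,0),(.050,-.15),(.0435,0)): print(z,t,proj(c,R.from_euler("ZX",[.128,t]).apply(M)+[.4815,.196,z]).round(1).tolist())
p=cv2.resize(c["pixels"][205:265,195:255,::-1],(600,600),interpolation=cv2.INTER_CUBIC)
cv2.imwrite("pics/loose2.png",p); print(arm.get_state()["eef_pos"])
E
```

```text
248.5625 259.09375 4
[[210.4, 238.4], [226.6, 220.1], [235.6, 223.1], [219.9, 241.4]]
0.057 0 [[209.8, 237.3], [227.9, 219.0], [237.4, 222.7], [219.6, 241.5]]
0.05 -0.15 [[210.1, 240.8], [227.8, 219.0], [237.3, 222.6], [219.9, 244.9]]
0.0435 0 [[210.0, 240.7], [228.0, 222.3], [237.5, 226.0], [219.8, 244.8]]
[0.48148342 0.19555301 0.14426322]
```

View pics/loose2.png

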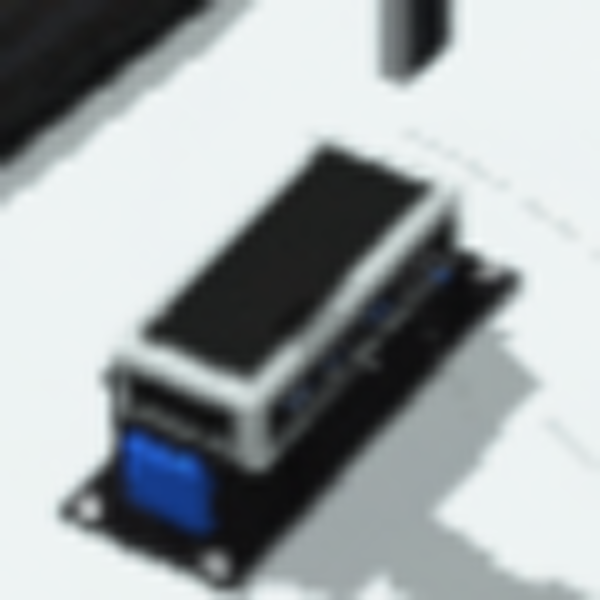

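The picture shows the station level and loose on both clips: rubber corners within about 1 px of the level 57 mm prediction, blue sockets at the front. Gripper closed now, I'll push the +y end first, 44 mm from the middle.

Emit:
apply_moves(plan=[{"dx": 0.022,"dy": 0,"dz": 0,"roll": 0},{"dx": 0.022,"dy": 0,"dz": 0,"roll": 0},{"dx": 0,"dy": 0,"dz": 0,"roll": 0},{"dx": 0,"dy": 0,"dz": 0.02,"roll": 0},{"dx": 0,"dy": 0,"dz": 0.02,"roll": 0},{"dx": 0,"dy": 0,"dz": 0.02,"roll": 0},{"dx": 0,"dy": 0,"dz": 0,"roll": 0},{"dx": 0,"dy": 0,"dz": 0,"roll": 0}], claw=255)

```text
time_s: 24.65
eef_pos: [0.4747, 0.239, 0.083]
orientation: [-2.071, -2.361, 0.004]
ft_force: [-0.2, 0.5, 0.6]
grip_width: -0.0
gripper_force: 0.0
```

Emit:
apply_moves(plan=[{"dx": 0,"dy": 0,"dz": 0.006,"roll": 0},{"dx": 0,"dy": 0,"dz": 0.004,"roll": 0},{"dx": 0,"dy": 0,"dz": 0.002,"roll": 0},{"dx": 0,"dy": 0,"dz": 0,"roll": 0},{"dx": 0,"dy": 0,"dz": 0,"roll": 0}])

```text
time_s: 25.07
eef_pos: [0.4757, 0.2394, 0.0723]
orientation: [2.073, 2.361, 0.0]
ft_force: [-0.2, 0.1, 0.1]
grip_width: 0.0002
gripper_force: 0.0
```

Emit:
apply_moves(plan=[{"dx": 0,"dy": 0,"dz": 0.0015,"roll": 0},{"dx": 0,"dy": 0,"dz": 0.0015,"roll": 0},{"dx": 0,"dy": 0,"dz": 0.001,"roll": 0},{"dx": 0,"dy": 0,"dz": 0.001,"roll": 0}])

```text
time_s: 25.4
eef_pos: [0.4756, 0.2394, 0.067]
orientation: [2.073, 2.361, 0.0]
ft_force: [-0.2, 0.0, 2.7]
grip_width: -0.0002
gripper_force: 1.6
```

Emit:
apply_moves(plan=[{"dx": 0,"dy": 0,"dz": 0.001,"roll": 0},{"dx": 0,"dy": 0,"dz": 0.001,"roll": 0}])

```text
time_s: 25.57
eef_pos: [0.4759, 0.2394, 0.0652]
orientation: [2.072, 2.361, 0.001]
ft_force: [0.7, -1.2, 8.1]
grip_width: 0.0001
gripper_force: 4.4
```

Emit:
apply_moves(plan=[{"dx": 0,"dy": 0,"dz": 0.001,"roll": 0},{"dx": 0,"dy": 0,"dz": 0.001,"roll": 0}])

```text
time_s: 25.73
eef_pos: [0.4762, 0.2394, 0.0635]
orientation: [2.072, 2.36, 0.001]
ft_force: [-0.7, -2.9, 16.6]
grip_width: 0.0002
gripper_force: 8.1
```

Emit:
apply_moves(plan=[{"dx": 0,"dy": 0,"dz": 0.001,"roll": 0},{"dx": 0,"dy": 0,"dz": 0.001,"roll": 0}])

```text
time_s: 25.9
eef_pos: [0.476, 0.2392, 0.0613]
orientation: [2.072, 2.36, 0.001]
ft_force: [1.3, -1.0, 4.6]
grip_width: 0.0003
gripper_force: 2.2
```

Emit:
apply_moves(plan=[{"dx": 0,"dy": 0,"dz": 0.001,"roll": 0},{"dx": 0,"dy": 0,"dz": 0.001,"roll": 0}])

```text
time_s: 26.07
eef_pos: [0.4759, 0.2395, 0.0591]
orientation: [2.072, 2.361, 0.001]
ft_force: [0.6, -0.1, 4.4]
grip_width: 0.0003
gripper_force: 1.9
```

Emit:
apply_moves(plan=[{"dx": 0,"dy": 0,"dz": 0.001,"roll": 0},{"dx": 0,"dy": 0,"dz": 0.001,"roll": 0}])

```text
time_s: 26.23
eef_pos: [0.4755, 0.2395, 0.0568]
orientation: [-2.072, -2.361, 0.0]
ft_force: [0.2, 0.4, -0.4]
grip_width: 0.0001
gripper_force: 0.0
```

Emit:
apply_moves(plan=[{"dx": 0,"dy": 0,"dz": 0.001,"roll": 0},{"dx": 0,"dy": 0,"dz": 0.001,"roll": 0}])

```text
time_s: 26.4
eef_pos: [0.4754, 0.2394, 0.0548]
orientation: [-2.072, -2.361, 0.0]
ft_force: [-0.4, 1.0, 2.2]
grip_width: 0.0001
gripper_force: 1.4
```

Emit:
apply_moves(plan=[{"dx": 0,"dy": 0,"dz": 0.001,"roll": 0},{"dx": 0,"dy": 0,"dz": 0.0005,"roll": 0}])

```text
time_s: 26.57
eef_pos: [0.4755, 0.2397, 0.0536]
orientation: [-2.072, -2.361, -0.0]
ft_force: [-3.8, 0.5, 12.7]
grip_width: 0.0002
gripper_force: 6.7
```

Emit:
apply_moves(plan=[{"dx": 0,"dy": 0,"dz": 0.0005,"roll": 0},{"dx": 0,"dy": 0,"dz": 0.0005,"roll": 0}])

```text
time_s: 26.73
eef_pos: [0.4756, 0.2397, 0.0532]
orientation: [2.072, 2.361, 0.001]
ft_force: [-7.4, -1.2, 31.0]
grip_width: 0.0001
gripper_force: 15.2
```

The +y end clicked: 16.6 N, then the force collapsed, then a firm stop on the rib. Now the −y end.

Emit:
apply_moves(plan=[{"dx": 0,"dy": 0,"dz": -0.015,"roll": 0},{"dx": 0,"dy": 0,"dz": -0.015,"roll": 0},{"dx": -0.03,"dy": 0,"dz": -0.004,"roll": 0},{"dx": -0.03,"dy": 0,"dz": 0,"roll": 0},{"dx": -0.028,"dy": 0,"dz": 0,"roll": 0},{"dx": 0,"dy": 0,"dz": 0,"roll": 0},{"dx": 0,"dy": 0,"dz": 0,"roll": 0},{"dx": 0,"dy": 0,"dz": 0,"roll": 0}])

```text
time_s: 27.4
eef_pos: [0.487, 0.1526, 0.0865]
orientation: [-2.072, -2.361, -0.0]
ft_force: [-0.6, 0.9, 1.3]
grip_width: 0.0002
gripper_force: 0.0
```

```bash
python3 plan.py 0.487 0.1524 0.074 0.13; python3 - <<'E'
from tilt import *
c=cam("scene"); x0=[.4815,.196,.05,.128,0,1]; a,h,q=rub(c["pixels"],proj(c,x0[:3])[0]); print(a,h,match(c,q,x0).round(1).tolist())
E
```

```text
pos [0.487  0.1526 0.0865] yaw 0.1299 tilt -1.0 F [-0.6  0.9  1.3] grip 0.0002 0.0 t 27.4
n 1 roll/row -0.01
{'dx': -0.0002, 'dy': 0.0, 'dz': 0.0125}
267.71875 280.90625 [[210.1, 242.4], [225.9, 222.1], [235.6, 224.6], [219.4, 245.4]]
```

Emit:
apply_moves(plan=[{"dx": 0,"dy": 0,"dz": 0.006,"roll": 0},{"dx": 0,"dy": 0,"dz": 0.005,"roll": 0},{"dx": 0,"dy": 0,"dz": 0.002,"roll": 0},{"dx": 0,"dy": 0,"dz": 0.001,"roll": 0},{"dx": 0,"dy": 0,"dz": 0.001,"roll": 0}])

```text
time_s: 27.87
eef_pos: [0.4868, 0.1524, 0.0712]
orientation: [-2.072, -2.361, 0.001]
ft_force: [0.1, -0.3, -0.8]
grip_width: -0.0001
gripper_force: 0.0
```

Emit:
apply_moves(plan=[{"dx": 0,"dy": 0,"dz": 0.001,"roll": 0},{"dx": 0,"dy": 0,"dz": 0.001,"roll": 0},{"dx": 0,"dy": 0,"dz": 0.001,"roll": 0}])

```text
time_s: 28.12
eef_pos: [0.4871, 0.1521, 0.0685]
orientation: [2.073, 2.361, 0.0]
ft_force: [1.1, -0.2, -1.0]
grip_width: 0.0001
gripper_force: 0.0
```

Emit:
apply_moves(plan=[{"dx": 0,"dy": 0,"dz": 0.001,"roll": 0},{"dx": 0,"dy": 0,"dz": 0.001,"roll": 0}])

```text
time_s: 28.28
eef_pos: [0.4871, 0.1521, 0.0665]
orientation: [2.073, 2.361, 0.0]
ft_force: [-0.1, 0.2, 0.4]
grip_width: -0.0001
gripper_force: 0.0
```

Emit:
apply_moves(plan=[{"dx": 0,"dy": 0,"dz": 0.001,"roll": 0},{"dx": 0,"dy": 0,"dz": 0.001,"roll": 0}])

```text
time_s: 28.45
eef_pos: [0.487, 0.1521, 0.0644]
orientation: [-2.073, -2.361, 0.0]
ft_force: [-0.2, 0.5, 0.9]
grip_width: 0.0003
gripper_force: 0.0
```

Emit:
apply_moves(plan=[{"dx": 0,"dy": 0,"dz": 0.001,"roll": 0},{"dx": 0,"dy": 0,"dz": 0.001,"roll": 0}])

```text
time_s: 28.62
eef_pos: [0.4872, 0.152, 0.0626]
orientation: [2.072, 2.361, 0.0]
ft_force: [-0.2, -2.2, 8.9]
grip_width: 0.0001
gripper_force: 4.7
```

Emit:
apply_moves(plan=[{"dx": 0,"dy": 0,"dz": 0.001,"roll": 0},{"dx": 0,"dy": 0,"dz": 0.001,"roll": 0}])

```text
time_s: 28.78
eef_pos: [0.4875, 0.1519, 0.061]
orientation: [2.072, 2.36, 0.001]
ft_force: [-0.5, -4.4, 15.0]
grip_width: -0.0003
gripper_force: 7.6
```

Emit:
apply_moves(plan=[{"dx": 0,"dy": 0,"dz": 0.001,"roll": 0},{"dx": 0,"dy": 0,"dz": 0.001,"roll": 0}])

```text
time_s: 28.95
eef_pos: [0.4873, 0.1514, 0.0588]
orientation: [2.072, 2.36, -0.001]
ft_force: [1.1, -5.2, 8.4]
grip_width: 0.0004
gripper_force: 3.9
```

Emit:
apply_moves(plan=[{"dx": 0,"dy": 0,"dz": 0.001,"roll": 0},{"dx": 0,"dy": 0,"dz": 0.001,"roll": 0}])

```text
time_s: 29.12
eef_pos: [0.4873, 0.1511, 0.0567]
orientation: [2.073, 2.359, -0.001]
ft_force: [-0.2, -6.9, 9.7]
grip_width: -0.0001
gripper_force: 4.9
```

Emit:
apply_moves(plan=[{"dx": 0,"dy": 0,"dz": 0.001,"roll": 0},{"dx": 0,"dy": 0,"dz": 0.001,"roll": 0}])

```text
time_s: 29.28
eef_pos: [0.4873, 0.1511, 0.0547]
orientation: [2.073, 2.359, -0.001]
ft_force: [-0.0, -7.3, 9.4]
grip_width: 0.0002
gripper_force: 4.4
```

Emit:
apply_moves(plan=[{"dx": 0,"dy": 0,"dz": 0.001,"roll": 0},{"dx": 0,"dy": 0,"dz": 0,"roll": 0}])

```text
time_s: 29.45
eef_pos: [0.4872, 0.1514, 0.0535]
orientation: [2.073, 2.36, -0.001]
ft_force: [0.9, -5.0, 6.4]
grip_width: 0.0001
gripper_force: 3.2
```

Emit:
apply_moves(plan=[{"dx": 0,"dy": 0,"dz": 0.0005,"roll": 0},{"dx": 0,"dy": 0,"dz": 0,"roll": 0}])

```text
time_s: 29.62
eef_pos: [0.4873, 0.1513, 0.0531]
orientation: [2.073, 2.359, -0.001]
ft_force: [-0.4, -6.1, 6.4]
grip_width: 0.0002
gripper_force: 3.7
```

Emit:
apply_moves(plan=[{"dx": 0,"dy": 0,"dz": 0.0005,"roll": 0},{"dx": 0,"dy": 0,"dz": 0.0005,"roll": 0}])

```text
time_s: 29.78
eef_pos: [0.4874, 0.1512, 0.0524]
orientation: [2.073, 2.359, -0.001]
ft_force: [-3.0, -6.9, 27.4]
grip_width: -0.0001
gripper_force: 13.6
```

Emit:
apply_moves(plan=[{"dx": 0,"dy": 0,"dz": 0.0005,"roll": 0},{"dx": 0,"dy": 0,"dz": 0,"roll": 0}])

```text
time_s: 29.95
eef_pos: [0.4874, 0.1512, 0.0524]
orientation: [2.072, 2.359, -0.001]
ft_force: [-3.4, -7.7, 26.8]
grip_width: 0.0001
gripper_force: 13.5
```

Emit:
apply_moves(plan=[{"dx": 0,"dy": 0,"dz": -0.01,"roll": 0},{"dx": 0,"dy": 0,"dz": -0.03,"roll": 0},{"dx": -0.03,"dy": 0,"dz": -0.03,"roll": 0},{"dx": -0.04,"dy": 0,"dz": -0.02,"roll": 0},{"dx": -0.04,"dy": 0,"dz": 0,"roll": 0},{"dx": -0.04,"dy": 0,"dz": 0,"roll": 0},{"dx": -0.04,"dy": 0,"dz": 0,"roll": 0},{"dx": -0.04,"dy": 0,"dz": 0,"roll": 0}])

```text
time_s: 30.62
eef_pos: [0.5163, -0.0747, 0.14]
orientation: [2.072, 2.361, 0.0]
ft_force: [1.4, -0.1, -0.7]
grip_width: 0.0002
gripper_force: 0.0
```

```bash
python3 - <<'E'
from tilt import *
x0=[.4815,.196,.0435,.128,0,1]
o=measure(x0)
for oo in(o,o[:1],o[1:]): p,r=fit(oo,x0); print(p.round(4),r.round(1)[:16])
print(o[0][1].round(1).tolist(),o[1][1].round(1).tolist())
M=np.array([[1,1],[1,-1],[-1,-1],[-1,1]])*[.0177,.0502]; M=np.c_[M,np.zeros(4)]
for z,t in((.0435,0),(.050,-.1)):
  for c,_ in o: print(z,t,proj(c,R.from_euler("ZX",[.128,t]).apply(M)+[.4815,.196,z]).round(1).tolist())
E
```

```text
[0.4827 0.1977 0.0421 0.1401 0.0237 0.9903] [-1.  -0.5  0.6 -0.3  1.   0.5 -0.3  0.3 -0.2  0.7 -0.5 -0.3  0.1 -0.7
  0.6  0.1]
[ 0.5359  0.1401 -0.0273  0.1527 -0.0337  1.    ] [-0.  -0.2  0.  -0.3 -0.1  0.3  0.1  0.2  0.   0. ]
[ 0.4775  0.1925  0.078   0.0875 -0.1333  1.    ] [-0.1  0.1  0.  -0.1 -0.   0.1  0.1 -0.1 -0.   0. ]
[[210.6, 241.4], [226.6, 223.4], [235.6, 226.1], [219.6, 244.6]] [[164.9, 199.4], [199.4, 196.9], [199.9, 209.1], [164.9, 211.9]]
0.0435 0 [[210.0, 240.7], [228.0, 222.3], [237.5, 226.0], [219.8, 244.8]]
0.0435 0 [[165.1, 200.2], [199.6, 197.0], [200.5, 209.0], [165.8, 212.3]]
0.05 -0.1 [[210.0, 240.3], [227.9, 219.5], [237.4, 223.2], [219.8, 244.4]]
0.05 -0.1 [[165.1, 200.2], [199.1, 196.4], [200.0, 208.5], [165.8, 212.2]]
```

Emit:
apply_moves(plan=[{"dx": 0.04,"dy": 0,"dz": 0,"roll": 0},{"dx": 0.04,"dy": 0,"dz": 0,"roll": 0},{"dx": 0.04,"dy": 0,"dz": 0,"roll": 0},{"dx": 0.04,"dy": 0,"dz": 0,"roll": 0},{"dx": 0.04,"dy": 0,"dz": 0.02,"roll": 0},{"dx": 0.03,"dy": 0,"dz": 0.03,"roll": 0},{"dx": 0,"dy": 0,"dz": 0.02,"roll": 0},{"dx": 0,"dy": 0,"dz": 0,"roll": 0}])

```text
time_s: 31.38
eef_pos: [0.4848, 0.1537, 0.0686]
orientation: [-2.066, -2.363, 0.005]
ft_force: [-0.9, -1.1, -0.5]
grip_width: -0.0
gripper_force: 0.0
```

Emit:
apply_moves(plan=[{"dx": 0,"dy": 0,"dz": 0.005,"roll": 0},{"dx": 0,"dy": 0,"dz": 0.003,"roll": 0},{"dx": 0,"dy": 0,"dz": 0,"roll": 0},{"dx": 0,"dy": 0,"dz": 0,"roll": 0},{"dx": 0,"dy": 0,"dz": 0,"roll": 0},{"dx": 0,"dy": 0,"dz": 0,"roll": 0}])

```text
time_s: 31.88
eef_pos: [0.4874, 0.1518, 0.0641]
orientation: [2.073, 2.36, 0.001]
ft_force: [0.6, -0.1, 0.3]
grip_width: -0.0003
gripper_force: 0.0
```

Emit:
apply_moves(plan=[{"dx": 0,"dy": 0,"dz": 0.003,"roll": 0},{"dx": 0,"dy": 0,"dz": 0.002,"roll": 0},{"dx": 0,"dy": 0,"dz": 0.001,"roll": 0},{"dx": 0,"dy": 0,"dz": 0.001,"roll": 0},{"dx": 0,"dy": 0,"dz": 0.001,"roll": 0},{"dx": 0,"dy": 0,"dz": 0,"roll": 0}])

```text
time_s: 32.38
eef_pos: [0.4869, 0.1521, 0.0553]
orientation: [-2.072, -2.361, 0.0]
ft_force: [-1.1, 0.0, 0.3]
grip_width: -0.0
gripper_force: 0.0
```

Emit:
apply_moves(plan=[{"dx": 0,"dy": 0,"dz": 0.001,"roll": 0},{"dx": 0,"dy": 0,"dz": 0,"roll": 0},{"dx": 0,"dy": 0,"dz": 0,"roll": 0}])

```text
time_s: 32.63
eef_pos: [0.4871, 0.1522, 0.0546]
orientation: [2.072, 2.361, 0.0]
ft_force: [-0.4, -0.0, 2.3]
grip_width: 0.0001
gripper_force: 1.1
```

Emit:
apply_moves(plan=[{"dx": 0,"dy": 0,"dz": 0.001,"roll": 0},{"dx": 0,"dy": 0,"dz": 0,"roll": 0},{"dx": 0,"dy": 0,"dz": 0,"roll": 0}])

```text
time_s: 32.88
eef_pos: [0.4871, 0.1519, 0.0536]
orientation: [2.073, 2.361, -0.0]
ft_force: [0.3, -1.8, 5.7]
grip_width: 0.0004
gripper_force: 2.8
```

The −y end's top is met at about 43.7 mm, which is the locked height. Retreat and hand in.

Emit:
apply_moves(plan=[{"dx": 0,"dy": 0,"dz": -0.01,"roll": 0},{"dx": 0,"dy": 0,"dz": -0.03,"roll": 0},{"dx": 0,"dy": 0,"dz": -0.03,"roll": 0},{"dx": 0,"dy": 0,"dz": -0.02,"roll": 0},{"dx": 0,"dy": 0,"dz": 0,"roll": 0},{"dx": 0,"dy": 0,"dz": 0,"roll": 0},{"dx": 0,"dy": 0,"dz": 0,"roll": 0}])

```text
time_s: 33.47
eef_pos: [0.4868, 0.1519, 0.1435]
orientation: [-2.073, -2.361, 0.0]
ft_force: [-0.0, 1.0, 0.2]
grip_width: 0.0
gripper_force: 0.0
```

```bash
python3 - <<'E'
from h import *
c=cam("scene")
from seg import rub
print(rub(c["pixels"],proj(c,[.4815,.196,.0435])[0])[2].round(1).tolist())
print(arm.finish_job())
E
```

```text
[[235.6, 226.1], [219.6, 244.6], [210.6, 241.4], [226.6, 223.4]]
the job is handed in; nothing more can be done
None
```

I handed the job in at about 33.5 s with both ends clicked and the station measuring level at locked height, USB sockets to the front; the first lay-down slipped in at the +y end and was redone, pushes peaked at 31 N, and no verdict came back.

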